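Make up the peg airer on the washing machine

ROBOT

A 6-joint arm with a two-finger parallel gripper is mounted at the origin on the work surface. World frame = base frame: x ahead of the robot, y to its left, z up, the work surface at z = 0. Lengths are in m, angles in rad, forces in N, time in s.
With the tool pointing down it reaches from about 0.25 to 0.775 m from the base axis. Payload 4 kg.
Tool frame: the origin (TCP) lies at the very end of the fingers, on their centre line; the grasp point (between the pads) lies tcp_to_grasp behind it (tcp_to_grasp is the distance from the TCP to the grasp point, in m); z points along the fingers, y is the direction in which the jaws open and shut (so a half turn about z gives the same grasp; the last joint's range is limited). The gripper opens to 94 mm and grips with 3 to 60 N. Pads are 16 mm wide; open, the fingers measure 119 mm over their backs; the gripper's body (75 mm by 177 mm) begins 78 mm behind the grasp point.
Start: joints at [-1.355, 0.087, 1.371, -0, 1.684, -0.103], TCP at [0.172, -0.522, 0.206] pointing down, gripper open.
Joint ranges: [-3.1, 3.1], [-0.76, 2.03], [0.27, 2.55], [-1.08, 4.22], [0.17, 2.65], [-2.57, 2.57]. Speed limits (rad/s): [2.79, 2.79, 3.14, 3.14, 3.14, 3.14].

INTERFACE

Orientations are given as [roll, pitch, yaw] about the fixed x, y, z axes, in that order (R = Rz(yaw) Ry(pitch) Rx(roll)).
In Python, from bench import * gives the robot as it stands.
- The arm moves only by the tool play_rows, never from a script. Its argument "rows" is a list of rows, each a list of 3 entries, a list of its own where there are three numbers: the finger opening in cm, from 0 to 9.4, then the shift along the world's x, y, z in cm, then the turn, a rotation vector about the world's x, y, z in rad. A call has 1 to 8 rows; each row is the pose to reach, as a shift and turn from the pose commanded when the call began; what a row does not reach only later rows make up. A row lasts 1/12 s, in which the tool goes at most 41.7 mm and 7.16 degrees, less where a joint would pass 70% of its speed; a pose out of reach is approached as far as the arm can. A call with a gripper value outside its range is refused whole. The fingers move at their own pace and stop on an object; the grip force is fixed at half the most. Time passes only in rows, so rows that repeat a pose let the fingers close. It gives the time, the measured TCP pose, the force and the opening at its end, in the units of the state.
- get_obs(): the state, without advancing time (a new reading comes with each control period).
- snapshot(name): name is "side" or "top" or "wrist"; returns a dict with "pixels" (480x640x3 uint8, red, green, blue), "fx", "fy", "cx", "cy" (pixels), "rvec" (rotation vector, rad) and "tvec" (3), from world to camera coordinates, as OpenCV has them. Camera axes: x right, y down, z forward; pixel columns grow to the right and rows downward; lengths in m; the calibration is good to about 2 mm. A picture is of the moment at which its call begins. There is no depth.
- close_job(): hands the job in, once; it reports no verdict.
Trained networks look in the newest picture that a camera, given by its name, has taken for a name from the list of things; names that differ only in an ending like _2 or _b are one class to them, and where a whole thing is asked for, a point or a joint stands for the part that bears it (a point fixed in the world has none). Each returns a list of dicts, best first, with "confidence" (0 to 1); they miss things now and then, are a little off and sometimes report something else, mostly with a low value. They report only what shows in the picture. A call takes as long as a camera call. They do not tell look-alikes from the thing itself.
- silhouettes(camera, label): "mask" (480x640 bool, what is visible of it) and "point" ([row, column] in pixels, amid what is visible of it).
The state is a dict: "time": time; "joint_positions": joint angles; "qvel": joint speeds; "joint_torque": joint torques, N m; "tool_pos": TCP position; "ee_rot": TCP orientation; "wrist_force": force on the tool from outside, world axes, zero at the start; "wrist_torque": the same for the moment, N m; "width": finger opening in m.
Only numpy, scipy, OpenCV 4.12 (cv2) and the standard library are available. Lean on these libraries where they do the work, as an engineer would, in place of code of your own. Each camera call takes 0.05 s, during which the arm holds its last target. There are 200 camera calls.

TASK

Make up the peg airer: press every loose wooden peg flat down into a clip of its own on the grey base between the end stops until it snaps fully home on both ribs. Also flip the steel tin's lid wide open, take out the white collar, slide it over the airer's upright stem right down on to the shoulder, and leave the tin fully shut. Leave everything else on the machine where it is.

Things in the scene. Friction and masses are not known exactly. Their poses are not given: they have to be found in the camera images.
- peg0: wooden spring clothes peg, a straight bar 74 mm long (its own x) with a square 12 x 12 mm section; origin at its middle, so 6 mm above what it lies on; about 14 g; it does not open. All pegs are alike, either end or side may lead or lie up. May be absent (None)
- peg1: wooden spring clothes peg, a straight bar 74 mm long (its own x) with a square 12 x 12 mm section; origin at its middle, so 6 mm above what it lies on; about 14 g; it does not open. All pegs are alike, either end or side may lead or lie up. May be absent (None)
- peg2: wooden spring clothes peg, a straight bar 74 mm long (its own x) with a square 12 x 12 mm section; origin at its middle, so 6 mm above what it lies on; about 14 g; it does not open. All pegs are alike, either end or side may lead or lie up. May be absent (None)
- peg3: wooden spring clothes peg, a straight bar 74 mm long (its own x) with a square 12 x 12 mm section; origin at its middle, so 6 mm above what it lies on; about 14 g; it does not open. All pegs are alike, either end or side may lead or lie up. May be absent (None)
- peg4: wooden spring clothes peg, a straight bar 74 mm long (its own x) with a square 12 x 12 mm section; origin at its middle, so 6 mm above what it lies on; about 14 g; it does not open. All pegs are alike, either end or side may lead or lie up. May be absent (None)
- peg5: wooden spring clothes peg, a straight bar 74 mm long (its own x) with a square 12 x 12 mm section; origin at its middle, so 6 mm above what it lies on; about 14 g; it does not open. All pegs are alike, either end or side may lead or lie up. May be absent (None)
- airer: peg airer, fixed: grey base 90 (x) by 305 mm (y), 12 mm thick, origin on the machine top below the middle clip. Two ribs along y at x = -24 and 24 mm, 10 mm wide, tops 32 mm up; between them a channel 38 mm wide, floor 12 mm up, room for fingers. End stops at x = -41.5 and 41.5 mm, 43 mm high: a seated peg fits between. Five snap clips along y (-96, -48, 0, 48, 96 mm); at y = 150 mm a steel stem
- clip0 (a point): where the middle of a seated peg lies in this clip, 38 mm above the machine top; the peg lies along the airer's x on both ribs. Over each rib a pair of white sprung jaws stands (x from -29 to -19 and 19 to 29 mm): their noses leave a 7 mm gap just above a seated peg, and flared lips open to about 20 mm wide, 62 mm above the machine top
- clip1 (a point): the same for this clip. How all clips work: a peg merely laid on the lips stays nearly 20 mm too high; pushed straight down on its middle it spreads the jaws (about 5 to 20 N), then the force drops as it snaps under the noses on to the ribs
- clip2 (a point): the same for this clip
- clip3 (a point): the same for this clip
- clip4 (a point): the same for this clip
- stem_shoulder (a point): centre of the flat grey shoulder (32 mm across) at the foot of the airer's upright steel stem, 20 mm above the machine top; the collar's underside rests here at the end. The stem rises 45 mm above it, 12 mm in diameter, the last 7 mm tapered to 4 mm
- collar: white plastic collar, a ring 34 mm outside, 17 mm bore, 30 mm high, 30 g; origin at the centre of its underside, z along the bore; starts standing inside the tin
- tin: stainless steel peg tin, fixed, 110 mm (x) by 150 mm (y), 45 mm high, walls and floor 3 mm; origin at the centre of its underside on the machine top; front looks to its -x; the lid's hinge line runs along its y at x = +55 mm, 47 mm up; the 3 mm lid plate reaches 114 mm from it
- tin_lid (a joint): opening angle of the tin's flip-top lid, rad: 0 shut, 1.9 wide open past upright; the lid stays where it is left (stiff hinge, about 2 N at the tab)
- lid_tab (a point): a point on the lid's thumb tab, 133 mm from the hinge line. The tab is a flat tongue in the plane of the lid, 30 mm wide (along the hinge line), 6 mm thick, from 112 to 148 mm from the hinge, so about 35 mm out in front of the tin when shut. Its two side edges can be pinched from above; it turns between the fingers as the lid swings
- lint_brush: blue plastic lint brush, about 210 mm long; origin at its underside; not part of the job, leave it where it is
- scoop: small white plastic scoop, about 110 mm long, 30 mm high; origin at its underside; not part of the job, leave it where it is
- stain_tub: round tub, 90 mm across, 100 mm tall; origin at its underside; not part of the job, leave it where it is
- mug: mug, 80 mm across, 90 mm tall; origin at its underside; not part of the job, leave it where it is
- button_dish: small shallow dish, 100 mm across; origin at its underside; not part of the job, leave it where it is
- soap_box: cardboard soap box, 60 x 100 x 45 mm; origin at its underside; not part of the job, leave it where it is
Not all that is in view belongs to the job. Leave any blue or red look-alike of the peg0 alone.

How it is judged:
On the way:
1. the tin's lid has been flipped open (past 0.8 rad) (value of joint tin_lid above 0.8 rad), for 0.2 s.
At the end, for the whole second after the job is handed in: every peg present lies still in a clip: middle within 12 mm sideways of the clip point, at most 3 mm above it, along the airer's x within 0.12 rad; collar upright round the stem within 6 mm, underside within 4 mm of the shoulder; lid shut to 0.06 rad; bystanders moved under 4 cm (((horizontal distance between peg0 and clip0 below 0.012 m and z of peg0 in the frame of clip0 between -0.004 and 0.003 m and angle between the x axis of peg0 and the x axis of airer, either way round below 0.12 rad) or (horizontal distance between peg0 and clip1 below 0.012 m and z of peg0 in the frame of clip1 between -0.004 and 0.003 m and angle between the x axis of peg0 and the x axis of airer, either way round below 0.12 rad) or (horizontal distance between peg0 and clip2 below 0.012 m and z of peg0 in the frame of clip2 between -0.004 and 0.003 m and angle between the x axis of peg0 and the x axis of airer, either way round below 0.12 rad) or (horizontal distance between peg0 and clip3 below 0.012 m and z of peg0 in the frame of clip3 between -0.004 and 0.003 m and angle between the x axis of peg0 and the x axis of airer, either way round below 0.12 rad) or (horizontal distance between peg0 and clip4 below 0.012 m and z of peg0 in the frame of clip4 between -0.004 and 0.003 m and angle between the x axis of peg0 and the x axis of airer, either way round below 0.12 rad)) and ((horizontal distance between peg1 and clip0 below 0.012 m and z of peg1 in the frame of clip0 between -0.004 and 0.003 m and angle between the x axis of peg1 and the x axis of airer, either way round below 0.12 rad) or (horizontal distance between peg1 and clip1 below 0.012 m and z of peg1 in the frame of clip1 between -0.004 and 0.003 m and angle between the x axis of peg1 and the x axis of airer, either way round below 0.12 rad) or (horizontal distance between peg1 and clip2 below 0.012 m and z of peg1 in the frame of clip2 between -0.004 and 0.003 m and angle between the x axis of peg1 and the x axis of airer, either way round below 0.12 rad) or (horizontal distance between peg1 and clip3 below 0.012 m and z of peg1 in the frame of clip3 between -0.004 and 0.003 m and angle between the x axis of peg1 and the x axis of airer, either way round below 0.12 rad) or (horizontal distance between peg1 and clip4 below 0.012 m and z of peg1 in the frame of clip4 between -0.004 and 0.003 m and angle between the x axis of peg1 and the x axis of airer, either way round below 0.12 rad)) and ((horizontal distance between peg2 and clip0 below 0.012 m and z of peg2 in the frame of clip0 between -0.004 and 0.003 m and angle between the x axis of peg2 and the x axis of airer, either way round below 0.12 rad) or (horizontal distance between peg2 and clip1 below 0.012 m and z of peg2 in the frame of clip1 between -0.004 and 0.003 m and angle between the x axis of peg2 and the x axis of airer, either way round below 0.12 rad) or (horizontal distance between peg2 and clip2 below 0.012 m and z of peg2 in the frame of clip2 between -0.004 and 0.003 m and angle between the x axis of peg2 and the x axis of airer, either way round below 0.12 rad) or (horizontal distance between peg2 and clip3 below 0.012 m and z of peg2 in the frame of clip3 between -0.004 and 0.003 m and angle between the x axis of peg2 and the x axis of airer, either way round below 0.12 rad) or (horizontal distance between peg2 and clip4 below 0.012 m and z of peg2 in the frame of clip4 between -0.004 and 0.003 m and angle between the x axis of peg2 and the x axis of airer, either way round below 0.12 rad)) and ((horizontal distance between peg3 and clip0 below 0.012 m and z of peg3 in the frame of clip0 between -0.004 and 0.003 m and angle between the x axis of peg3 and the x axis of airer, either way round below 0.12 rad) or (horizontal distance between peg3 and clip1 below 0.012 m and z of peg3 in the frame of clip1 between -0.004 and 0.003 m and angle between the x axis of peg3 and the x axis of airer, either way round below 0.12 rad) or (horizontal distance between peg3 and clip2 below 0.012 m and z of peg3 in the frame of clip2 between -0.004 and 0.003 m and angle between the x axis of peg3 and the x axis of airer, either way round below 0.12 rad) or (horizontal distance between peg3 and clip3 below 0.012 m and z of peg3 in the frame of clip3 between -0.004 and 0.003 m and angle between the x axis of peg3 and the x axis of airer, either way round below 0.12 rad) or (horizontal distance between peg3 and clip4 below 0.012 m and z of peg3 in the frame of clip4 between -0.004 and 0.003 m and angle between the x axis of peg3 and the x axis of airer, either way round below 0.12 rad)) and ((horizontal distance between peg4 and clip0 below 0.012 m and z of peg4 in the frame of clip0 between -0.004 and 0.003 m and angle between the x axis of peg4 and the x axis of airer, either way round below 0.12 rad) or (horizontal distance between peg4 and clip1 below 0.012 m and z of peg4 in the frame of clip1 between -0.004 and 0.003 m and angle between the x axis of peg4 and the x axis of airer, either way round below 0.12 rad) or (horizontal distance between peg4 and clip2 below 0.012 m and z of peg4 in the frame of clip2 between -0.004 and 0.003 m and angle between the x axis of peg4 and the x axis of airer, either way round below 0.12 rad) or (horizontal distance between peg4 and clip3 below 0.012 m and z of peg4 in the frame of clip3 between -0.004 and 0.003 m and angle between the x axis of peg4 and the x axis of airer, either way round below 0.12 rad) or (horizontal distance between peg4 and clip4 below 0.012 m and z of peg4 in the frame of clip4 between -0.004 and 0.003 m and angle between the x axis of peg4 and the x axis of airer, either way round below 0.12 rad)) and ((horizontal distance between peg5 and clip0 below 0.012 m and z of peg5 in the frame of clip0 between -0.004 and 0.003 m and angle between the x axis of peg5 and the x axis of airer, either way round below 0.12 rad) or (horizontal distance between peg5 and clip1 below 0.012 m and z of peg5 in the frame of clip1 between -0.004 and 0.003 m and angle between the x axis of peg5 and the x axis of airer, either way round below 0.12 rad) or (horizontal distance between peg5 and clip2 below 0.012 m and z of peg5 in the frame of clip2 between -0.004 and 0.003 m and angle between the x axis of peg5 and the x axis of airer, either way round below 0.12 rad) or (horizontal distance between peg5 and clip3 below 0.012 m and z of peg5 in the frame of clip3 between -0.004 and 0.003 m and angle between the x axis of peg5 and the x axis of airer, either way round below 0.12 rad) or (horizontal distance between peg5 and clip4 below 0.012 m and z of peg5 in the frame of clip4 between -0.004 and 0.003 m and angle between the x axis of peg5 and the x axis of airer, either way round below 0.12 rad)) and horizontal distance between collar and stem_shoulder below 0.006 m and z of collar in the frame of stem_shoulder below 0.004 m and angle between collar's own z axis and vertical below 0.1 rad and value of joint tin_lid below 0.06 rad and linear speed of each of collar, peg0, peg1, peg2, peg3, peg4, peg5 below 0.02 m/s); the robot touches nothing.
It fails at once if one of the other things on the machine (brush, scoop, tub, mug, dish, soap box) is shoved more than 4 cm from its place (distance of any of lint_brush, scoop, stain_tub, mug, button_dish, soap_box from where it was at the start of the episode above 0.04 m).
Of peg0, peg1, peg2, peg3, peg4, peg5 only 3 to 5 are there at a start; the rules pass over those that are not, and their reading is None.
At some moment in a run one of peg0, peg1, peg2, peg3, peg4, peg5 may be knocked a few centimetres aside while the robot is not near it.
It also fails if it takes over 210 s, if anything falls off the work surface, if the arm or the gripper's body presses on something with over 40 N, if the wrist force passes 120 N, or if a joint passes its speed limit or range.

## Working session

There is one attempt and no reset: what is moved stays moved. The work goes in short steps, Python scripts to look and compute and a tool call to move; the robot and the scene stay as the last step left them, time stands still between calls to the robot, and variables do not carry over. Pictures are saved under pics/ and viewed, about 12 in all and at most 16, crops included, and the job is handed in when it is done.

Besides the shell and the picture viewer there is one more tool, called in YAML: its name, and indented under it one key for each argument. play_rows: Moves the arm, as the interface text tells. Its arguments: {"type":"object","properties":{"rows":{"type":"array"}},"required":["rows"]}

```bash
mkdir -p pics; ls; cat > h.py <<'E'
from bench import *
import numpy as np, cv2
def cam(s):
    K=np.array([[s['fx'],0,s['cx']],[0,s['fy'],s['cy']],[0,0,1.]]);R=cv2.Rodrigues(np.array(s['rvec'],float))[0];t=np.array(s['tvec'],float)
    return K,R,t
def ray(s,u,v,z):
    K,R,t=cam(s);d=R.T@np.linalg.solve(K,[u,v,1.]);c=-R.T@t
    return c+d*(z-c[2])/d[2]
def proj(s,P):
    K,R,t=cam(s);p=K@(R@np.array(P,float)+t);return p[:2]/p[2]
def save(s,n): cv2.imwrite('pics/'+n+'.png',cv2.cvtColor(s['pixels'],cv2.COLOR_RGB2BGR))
E
python3 - <<'E'
from h import *
o=get_obs();print(o)
import bench;print([x for x in dir(bench) if not x.startswith('__')])
print(getattr(bench,'tcp_to_grasp',None))
for n in('top','side'):
    s=snapshot(n);save(s,n+'0')
    K,R,t=cam(s);print(n,K[0,0],-R.T@t,R[2])
    for l in('peg0','airer','tin','lid_tab','collar','lint_brush','scoop','stain_tub','mug','button_dish','soap_box'):
        for d in silhouettes(n,l):
            m=d['mask'];
            if m.sum()<5: continue
            r=cv2.minAreaRect(np.argwhere(m)[:,::-1].astype(np.float32))
            z={'peg0':.012}.get(l,.0)
            print(l,round(d['confidence'],2),d['point'],m.sum(),np.round(ray(s,*r[0],z),3),np.round(r[1]),round(r[2]))
E
```

```text
pics
{'time': 0.0, 'joint_positions': array([-1.35510202e+00,  8.79305944e-02,  1.37227038e+00, -5.55222504e-06,
        1.68356375e+00, -1.03087799e-01]), 'qvel': array([ 0.00074698, -0.00074552, -0.00060083, -0.00016719,  0.00214162,
       -0.00132895]), 'joint_torque': array([-4.39712567e-04, -3.40185535e+01, -3.02422929e+01,  7.17075798e-02,
        3.29377642e-02, -1.70802000e-04]), 'tool_pos': array([ 0.17225786, -0.52175155,  0.20430932]), 'ee_rot': array([-3.13943154e+00, -2.18028657e-04,  3.18781255e-01]), 'wrist_force': array([-0.25690475, -0.8963036 , -0.20901662]), 'wrist_torque': array([-0.00847582,  0.0237533 , -0.02468158]), 'width': 0.09390478384403673}
['IKError', 'close_job', 'get_obs', 'silhouettes', 'snapshot', 'tcp_to_grasp']
0.0188
top 509.3607756415146 [ 0.3128502  -0.01441466  1.1878455 ] [ 0.20210908  0.00322177 -0.97935772]
peg0 0.76 [282.1, 381.2] 168 [ 0.43  -0.149  0.012] [31.  6.] 68
peg0 0.67 [319.1, 340.0] 160 [ 0.341 -0.061  0.012] [31.  5.] 80
peg0 0.61 [285.7, 281.4] 175 [0.409 0.08  0.012] [ 6. 31.] 20
peg0 0.59 [338.9, 382.2] 211 [ 0.302 -0.161  
[... 1995 characters left out ...]
59 0.   ] [66. 51.] 66
lint_brush 0.66 [398.1, 196.4] 2947 [0.431 0.419 0.   ] [45. 70.] 56
lint_brush 0.58 [249.7, 213.0] 843 [0.774 0.147 0.   ] [64. 19.] 51
lint_brush 0.39 [226.8, 307.5] 3850 [ 0.643 -0.062  0.   ] [ 39. 120.] 70
scoop 0.82 [351.5, 309.6] 1073 [0.375 0.195 0.   ] [29. 57.] 27
scoop 0.61 [189.8, 455.2] 309 [ 0.465 -0.5    0.   ] [19. 21.] 18
stain_tub 0.68 [164.1, 407.4] 1101 [ 0.666 -0.552  0.   ] [30. 42.] 9
mug 0.77 [346.3, 113.8] 3007 [0.64  0.461 0.   ] [67. 52.] 71
button_dish 0.64 [191.8, 453.6] 294 [ 0.466 -0.499  0.   ] [18. 21.] 17
soap_box 0.7 [347.9, 308.1] 1015 [0.375 0.195 0.   ] [29. 55.] 27
soap_box 0.58 [399.2, 194.3] 3040 [0.431 0.42  0.   ] [46. 71.] 56
```

```bash
python3 - <<'E'
import cv2
a=cv2.imread('pics/top0.png')[130:370,90:490];cv2.imwrite('pics/top0c.png',cv2.resize(a,(800,480),interpolation=cv2.INTER_CUBIC))
E
```

```text
(no output)
```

View pics/top0c.png

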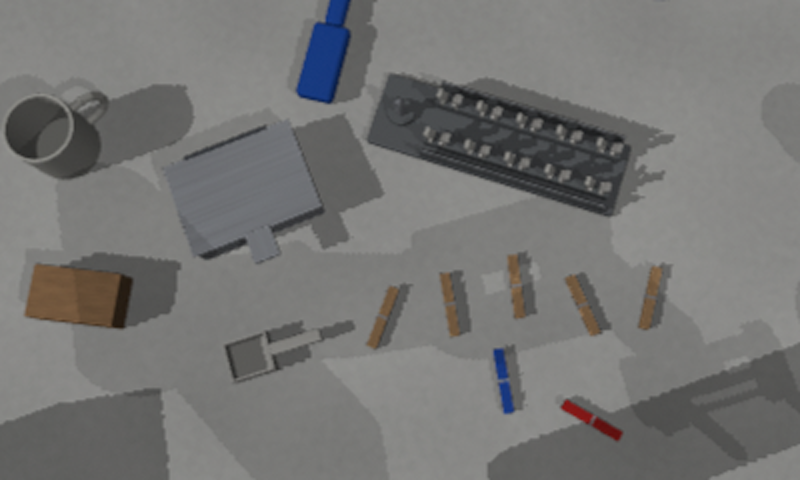

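View pics/side0.png

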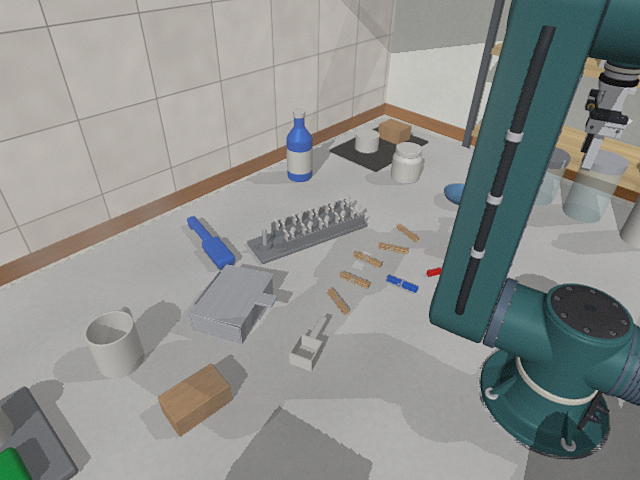

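The top crop shows five wooden pegs in a row (full-image px about (281,286), (315,282), (348,273), (382,282), (413,279)). The blue and red look-alikes at (341,320) and (386,339) stay where they are. The tin is shut with its tab at (221,252), and the airer's stem is at (291,184). In the side view the robot is clear of everything.

```bash
cat >> h.py <<'E'
def pegs(n,s,z=.010):
    out=[]
    for d in silhouettes(n,'peg0'):
        m=d['mask']
        if m.sum()<40: continue
        c=np.median(s['pixels'][m],0)
        uv=np.argwhere(m)[:,::-1]
        w=np.array([ray(s,u,v,z)[:2] for u,v in uv[::max(1,len(uv)//1500)]],np.float32)
        (x,y),_,_=r=cv2.minAreaRect(w)
        b=cv2.boxPoints(r);e=[b[1]-b[0],b[2]-b[1]];L=[np.hypot(*q) for q in e];q=e[int(L[1]>L[0])]
        a=np.arctan2(q[1],q[0]);a=(a+np.pi/2)%np.pi-np.pi/2
        out.append((round(float(x),4),round(float(y),4),round(float(a),3),np.round(np.array(L)*1000),c.astype(int),round(d['confidence'],2)))
    return out
E
python3 - <<'E'
from h import *
s=snapshot('top')
for p in pegs('top',s): print(*p)
f=lambda x,y,z:np.round(ray(s,90+x/2,130+y/2,z),4)
print('airer base corners',[f(*c,.012)[:2] for c in((390,72),(630,145),(612,215),(368,142))])
print('stem top?',f(402,100,.065),f(402,108,.02))
print('tin lid', [f(*c,.0485)[:2] for c in((163,168),(285,120),(323,208),(200,256))],'tab',[f(*c,.047)[:2] for c in((247,234),(270,226),(279,255),(256,263))])
w=snapshot('wrist');K,R,t=cam(w);print(K[0,0],-R.T@t,R)
E
```

```text
0.302 -0.161 1.071 [13. 73.] [103  25  24] 0.7
0.443 -0.2279 -0.244 [73. 16.] [111  88  68] 0.63
0.3424 -0.0604 0.229 [10. 67.] [ 25  56 125] 0.53
0.4313 -0.1498 0.437 [10. 66.] [111  88  63] 0.5
0.4264 0.0039 0.204 [12. 73.] [111  88  63] 0.48
0.4502 -0.0727 0.138 [15. 73.] [112  90  69] 0.48
airer base corners [array([0.7019, 0.0869]), array([ 0.6218, -0.2034]), array([ 0.5362, -0.1826]), array([0.6138, 0.1085])]
stem top? [0.6513 0.0668 0.065 ] [0.655  0.0696 0.02  ]
tin lid [array([0.565 , 0.3378]), array([0.6271, 0.2022]), array([0.5252, 0.1516]), array([0.4651, 0.2864])] tab [array([0.4923, 0.2358]), array([0.5024, 0.2105]), array([0.4697, 0.1979]), array([0.4597, 0.2231])]
342.732488000191 [ 0.23879009 -0.50037874  0.38367817] [[ 3.13192265e-01 -9.49689668e-01  3.74024647e-04]
 [-9.20716469e-01 -3.03540787e-01  2.45243091e-01]
 [-2.32791298e-01 -7.71526098e-02 -9.69461545e-01]]
```

play_rows:
  rows:
    - [9.4,[4,5,1.5],[0,0,-0.05]]
    - [9.4,[6.5,8,2.5],[0,0,-0.1]]
    - [9.4,[9,11,4],[0,0,-0.15]]
    - [9.4,[11.5,14,5],[0,0,-0.2]]
    - [9.4,[14,17,6],[0,0,-0.25]]
    - [9.4,[16.5,20,7],[0,0,-0.3]]
    - [9.4,[19,23,8],[0,0,-0.32]]
    - [9.4,[21.5,26,9],[0,0,-0.32]]

```text
time: 2.02
tool_pos: [0.3783, -0.2725, 0.2924]
ee_rot: [3.141, -0.001, -0.002]
wrist_force: [-0.2, -0.7, -1.0]
width: 0.0936
```

play_rows:
  rows:
    - [9.4,[2.5,3,0],[0,0,0]]
    - [9.4,[5,6,0],[0,0,0]]
    - [9.4,[7.5,9,0],[0,0,0]]
    - [9.4,[10,12,0],[0,0,0]]
    - [9.4,[12,14.5,0],[0,0,0]]
    - [9.4,[13,16,0],[0,0,0]]
    - [9.4,[13,16,0],[0,0,0]]

```text
time: 2.6
tool_pos: [0.509, -0.111, 0.291]
ee_rot: [-3.14, 0.0, 0.004]
wrist_force: [-0.7, 0.1, -0.7]
width: 0.0938
```

```bash
python3 - <<'E'
from h import *
o=get_obs();print(o['time'],o['tool_pos'],o['ee_rot'])
s=snapshot('wrist');save(s,'w1');np.save('w1.npy',s,allow_pickle=True)
for p in pegs('wrist',s,.012): print(*p)
v=s['pixels'].copy()
yaw=-.269;ex=np.array([np.cos(yaw),np.sin(yaw)]);ey=np.array([-ex[1],ex[0]]);O=np.array([.611,-.0746])
for y in(-96,-48,0,48,96,):
  for x in(-24,24):
    P=[*(O+ex*x/1e3+ey*y/1e3),.062];cv2.circle(v,tuple(int(q) for q in proj(s,P)),2,(255,0,0),-1)
for y,z in((150,.02),(150,.065)):
    P=[*(O+ey*y/1e3),z];cv2.circle(v,tuple(int(q) for q in proj(s,P)),2,(0,255,0),-1)
s['pixels']=v;save(s,'w1o')
E
```

```text
2.6 [ 0.50900262 -0.11103542  0.29099092] [-3.14012444e+00  2.82182055e-04  4.24153613e-03]
0.4311 -0.1502 0.462 [13. 75.] [171 134  93] 0.97
0.3079 -0.1557 1.096 [16. 61.] [170  19  18] 0.92
0.4508 -0.0736 0.152 [14. 75.] [170 134  93] 0.88
0.4435 -0.2274 -0.211 [75. 16.] [170 134  94] 0.83
0.4097 0.0767 -0.319 [76. 14.] [171 135  93] 0.75
0.4269 0.0016 0.208 [14. 75.] [170 134  93] 0.63
0.3438 -0.0622 0.202 [14. 77.] [ 23  74 177] 0.63
```

View pics/w1o.png

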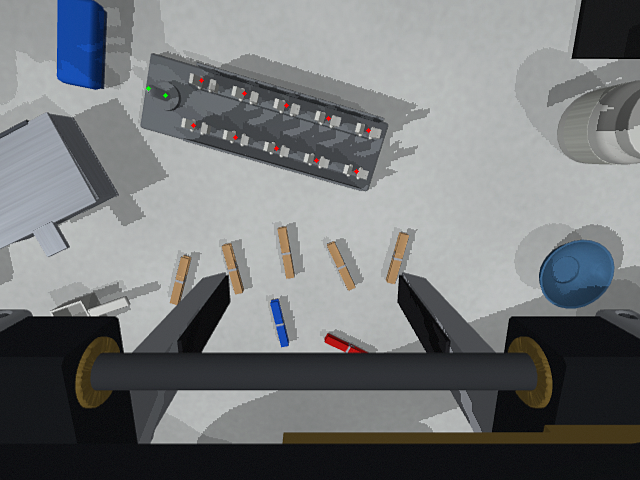

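```bash
python3 - <<'E'
import cv2
a=cv2.imread('pics/w1.png')[45:195,130:400];b=cv2.resize(a,None,fx=2.96,fy=2.96,interpolation=cv2.INTER_CUBIC);cv2.imwrite('pics/w1c.png',cv2.convertScaleAbs(b,alpha=1.3))
E
```

```text
(no output)
```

View pics/w1c.png

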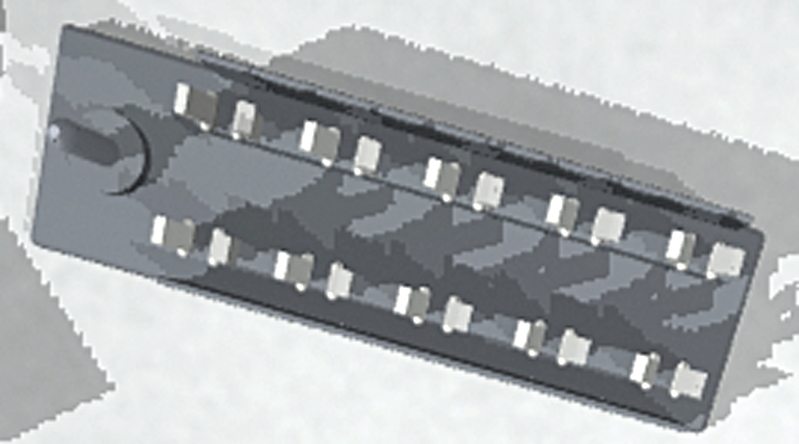

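The fit holds: all ten lip gaps and the stem tip (px (148,90)) match my airer model to about 1.5 mm. So the airer origin is about (0.6095, −0.0753) with yaw −0.269. Next I go to the middle peg.

play_rows:
  rows:
    - [4,[-2,1,-4],[0,0,0.05]]
    - [4,[-4,2,-8],[0,0,0.1]]
    - [4,[-6,3.5,-12],[0,0,0.15]]
    - [4,[-6,3.5,-15],[0,0,0.15]]
    - [4,[-6,3.5,-17],[0,0,0.15]]
    - [4,[-6,3.5,-17],[0,0,0.15]]
    - [4,[-6,3.5,-17],[0,0,0.15]]
    - [4,[-6,3.5,-17],[0,0,0.15]]

```text
time: 3.37
tool_pos: [0.4487, -0.0805, 0.1239]
ee_rot: [3.14, -0.003, 0.147]
wrist_force: [-0.4, 0.2, -0.3]
width: 0.0438
```

```bash
cat >> h.py <<'E'
def clip(i,O=(.6095,-.0753),yaw=-.269):
    y=(-.096,-.048,0,.048,.096,.150)[i];return O[0]-np.sin(yaw)*y,O[1]+np.cos(yaw)*y,yaw
def delta(x,y,z,yaw=None):
    o=get_obs();p=o['tool_pos'];d=np.round((np.array([x,y,z])-p)*100,2)
    print('t',round(o['time'],2),'tcp',np.round(p,4),'yaw',round(o['ee_rot'][2],3),'-> cm',d,'turn',None if yaw is None else round((yaw-o['ee_rot'][2]+np.pi/2)%np.pi-np.pi/2,3),'F',np.round(o['wrist_force'],1),'w',round(o['width']*1000,1))
E
python3 - <<'E'
from h import *
s=snapshot('wrist');save(s,'w2')
P=pegs('wrist',s,.012)
for p in P: print(*p)
delta(.4508,-.0736,.002,.152)
E
```

```text
0.4091 0.0769 -0.314 [76. 15.] [178 141  98] 0.98
0.4427 -0.2253 -0.209 [73. 18.] [176 139  97] 0.95
0.4306 -0.1491 0.456 [14. 76.] [178 141  98] 0.89
0.3025 -0.1622 1.133 [13. 33.] [185  23  22] 0.71
0.3592 -0.0584 0.186 [14. 45.] [ 26  78 184] 0.71
0.4503 -0.072 0.135 [13. 73.] [178 141  98] 0.68
0.4266 0.0022 0.184 [16. 75.] [177 140  98] 0.57
t 3.47 tcp [ 0.4493 -0.0804  0.1244] yaw 0.148 -> cm [  0.15   0.68 -12.24] turn 0.004 F [ 0.4 -0.8  1.3] w 40.5
```

View pics/w2.png

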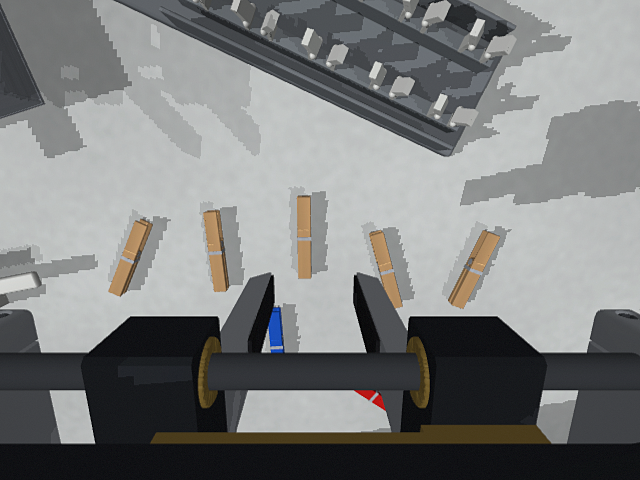

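play_rows:
  rows:
    - [4,[0.1,0.8,-4],[0,0,0]]
    - [4,[0.1,0.8,-8],[0,0,0]]
    - [4,[0.1,0.8,-11],[0,0,0]]
    - [4,[0.1,0.8,-12.2],[0,0,0]]
    - [4,[0.1,0.8,-12.2],[0,0,0]]
    - [4,[0.1,0.8,-12.2],[0,0,0]]

```text
time: 3.97
tool_pos: [0.4504, -0.0719, 0.0014]
ee_rot: [3.14, -0.003, 0.149]
wrist_force: [0.4, 0.2, 0.8]
width: 0.0397
```

play_rows:
  rows:
    - [0,[0,0,0],[0,0,0]]
    - [0,[0,0,0],[0,0,0]]
    - [0,[0,0,0],[0,0,0]]
    - [0,[0,0,0],[0,0,0]]
    - [0,[0,0,3],[0,0,0]]
    - [0,[0,0,7],[0,0,0]]
    - [0,[0,0,11],[0,0,0]]
    - [0,[0,0,11],[0,0,0]]

```text
time: 4.63
tool_pos: [0.4538, -0.0727, 0.1185]
ee_rot: [3.135, -0.015, 0.149]
wrist_force: [1.7, -0.3, 0.4]
width: 0.0003
```

```bash
python3 - <<'E'
from h import *
delta(*clip(2)[:2],.10,-.269)
E
```

```text
t 4.63 tcp [ 0.4538 -0.0727  0.1185] yaw 0.149 -> cm [15.57 -0.26 -1.85] turn -0.418 F [ 1.7 -0.3  0.4] w 0.3
```

```bash
python3 - <<'E'
from h import *
s=snapshot('wrist');save(s,'w3')
for p in pegs('wrist',s,.012): print(*p)
s=snapshot('top')
for p in pegs('top',s,.012): print(*p)
E
```

```text
0.4094 0.0768 -0.312 [77. 15.] [171 135  94] 0.95
0.432 -0.1482 0.437 [13. 74.] [172 136  94] 0.94
0.4265 0.002 0.205 [15. 74.] [170 134  93] 0.78
0.4553 -0.069 0.171 [12. 60.] [172 136  94] 0.72
0.4426 -0.2248 -0.213 [72. 17.] [169 134  93] 0.61
0.4083 0.0802 -0.3 [74. 15.] [134 107  79] 0.72
0.3413 -0.0609 0.198 [12. 69.] [ 29  62 136] 0.68
0.2963 -0.1708 1.148 [14. 54.] [139  32  30] 0.66
0.4427 -0.2277 -0.224 [71. 13.] [134 107  78] 0.43
0.4243 -0.0739 0.027 [12. 21.] [134 106  77] 0.41
```

View pics/w3.png

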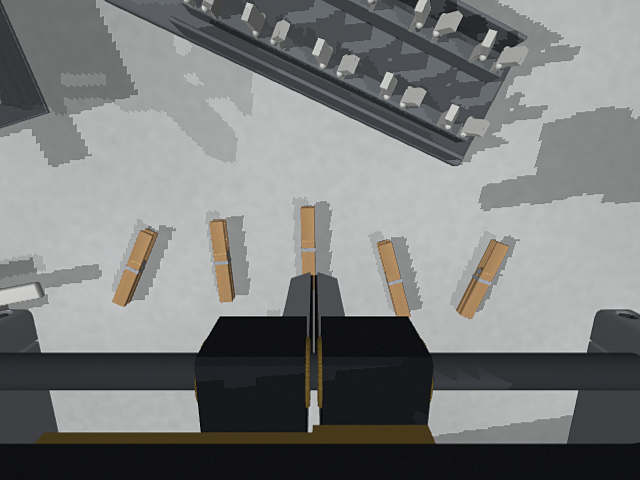

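The peg is still in place at px (308,240). The fingers had not finished closing before the lift, since they move at about 75 mm/s. I'll retry with a longer close.

play_rows:
  rows:
    - [3,[0,0.1,0],[0,0,0]]
    - [3,[-0.1,0.1,-3],[0,0,0]]
    - [3,[-0.1,0.1,-5],[0,0,0]]
    - [3,[-0.1,0.1,-8],[0,0,0]]
    - [3,[-0.1,0.1,-10],[0,0,0]]
    - [3,[-0.1,0.1,-11],[0,0,0]]
    - [3,[-0.1,0.1,-11],[0,0,0]]
    - [3,[-0.1,0.1,-11],[0,0,0]]

```text
time: 5.5
tool_pos: [0.4442, -0.0692, 0.0002]
ee_rot: [-3.138, 0.008, 0.149]
wrist_force: [-11.1, 1.8, 17.3]
width: 0.03
```

play_rows:
  rows:
    - [0,[0,0,0],[0,0,0]]
    - [0,[0,0,0],[0,0,0]]
    - [0,[0,0,0],[0,0,0]]
    - [0,[0,0,0],[0,0,0]]
    - [0,[0,0,0],[0,0,0]]
    - [0,[0,0,0],[0,0,0]]
    - [0,[0,0,0],[0,0,0]]

```text
time: 6.08
tool_pos: [0.4477, -0.0703, 0.0002]
ee_rot: [3.141, -0.0, 0.149]
wrist_force: [-1.5, 0.5, 7.6]
width: 0.0116
```

play_rows:
  rows:
    - [0,[0,0,3],[0,0,0]]
    - [0,[0,0,7],[0,0,0]]
    - [0,[2,0,10],[0,0,-0.1]]
    - [0,[6,0,10],[0,0,-0.2]]
    - [0,[10,0,10],[0,0,-0.3]]
    - [0,[14,0,10],[0,0,-0.4]]
    - [0,[15.9,-0.3,10],[0,0,-0.42]]
    - [0,[15.9,-0.3,10],[0,0,-0.42]]

```text
time: 6.75
tool_pos: [0.6087, -0.0733, 0.0968]
ee_rot: [3.141, 0.002, -0.271]
wrist_force: [-0.2, -0.2, -0.1]
width: 0.0117
```

```bash
python3 - <<'E'
from h import *
s=snapshot('wrist');save(s,'w4')
delta(*clip(2)[:2],.034,-.269)
for d in silhouettes('wrist','peg0'):
    print(d['confidence'],d['point'],d['mask'].sum())
E
```

```text
t 6.8 tcp [ 0.6065 -0.073   0.0969] yaw -0.27 -> cm [ 0.3  -0.23 -6.29] turn 0.001 F [-0.3 -0.2 -0.5] w 11.7
0.92 [393.5, 528.1] 743
0.68 [425.0, 461.5] 311
0.6 [286.2, 312.1] 2723
0.3 [245.0, 266.1] 43225
```

View pics/w4.png

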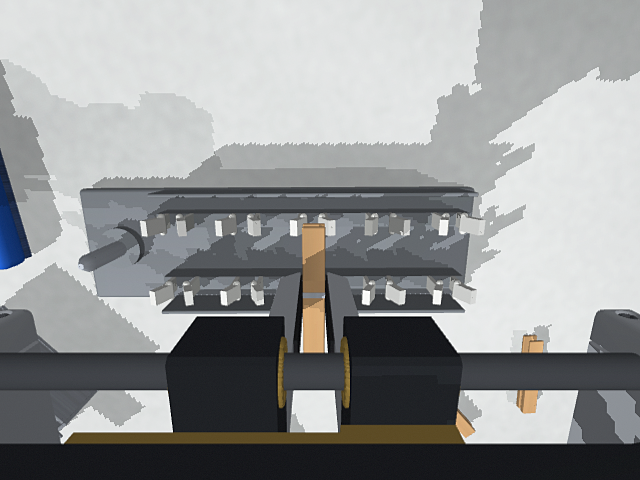

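```bash
python3 - <<'E'
from h import *
s=snapshot('wrist')
print(ray(s,313,295,.108),ray(s,313,224,.108),clip(2))
c=np.array(clip(2)[:2]);ex=np.array([np.cos(-.269),np.sin(-.269)])
print([ray(s,*uv,.062)[:2] for uv in((299,222),(328,222))],c+ex*.024)
delta(*clip(2)[:2],.034,-.269)
E
```

```text
[ 0.60537527 -0.07333721  0.108     ] [ 0.64184788 -0.08347016  0.108     ] (np.float64(0.6095), np.float64(-0.0753), -0.269)
[array([ 0.63671289, -0.07283097]), array([ 0.63181015, -0.09049091])] [ 0.63263689 -0.08167842]
t 6.9 tcp [ 0.6049 -0.0729  0.0979] yaw -0.271 -> cm [ 0.46 -0.24 -6.39] turn 0.002 F [0.4 0.8 0.3] w 11.6
```

play_rows:
  rows:
    - [0,[0.4,-0.2,-2],[0,0,0]]
    - [0,[0.4,-0.2,-3],[0,0,0]]
    - [0,[0.4,-0.2,-3],[0,0,0]]
    - [0,[0.4,-0.2,-4],[0,0,0]]
    - [0,[0.4,-0.2,-5],[0,0,0]]
    - [0,[0.4,-0.2,-6],[0,0,0]]
    - [0,[0.4,-0.2,-6.7],[0,0,0]]
    - [0,[0.4,-0.2,-6.7],[0,0,0]]

```text
time: 7.57
tool_pos: [0.6105, -0.0748, 0.0316]
ee_rot: [-3.141, -0.0, -0.271]
wrist_force: [1.5, 2.1, -0.2]
width: 0.0115
```

play_rows:
  rows:
    - [0,[0,0,0],[0,0,0]]
    - [2.4,[0,0,0],[0,0,0]]
    - [2.4,[0,0,0],[0,0,0]]
    - [2.4,[0,0,0],[0,0,0]]

```text
time: 7.9
tool_pos: [0.61, -0.0756, 0.0321]
ee_rot: [3.141, 0.001, -0.271]
wrist_force: [-0.7, 0.7, 0.7]
width: 0.0236
```

play_rows:
  rows:
    - [2.4,[0,0,3],[0,0,0]]
    - [0,[0,0,4],[0,0,0]]
    - [0,[0,0,4],[0,0,0]]
    - [0,[0,0,4],[0,0,0]]
    - [0,[0,0,4],[0,0,0]]
    - [0,[0,0,4],[0,0,0]]

```text
time: 8.4
tool_pos: [0.6096, -0.0751, 0.071]
ee_rot: [3.141, 0.002, -0.271]
wrist_force: [-0.3, 0.3, -0.6]
width: 0.0001
```

```bash
python3 - <<'E'
from h import *
delta(*clip(2)[:2],.044,-.269)
s=snapshot('side');save(s,'s1')
import cv2
a=cv2.imread('pics/s1.png')[170:270,230:390];cv2.imwrite('pics/s1c.png',cv2.resize(a,None,fx=5,fy=5,interpolation=cv2.INTER_CUBIC))
E
```

```text
t 8.4 tcp [ 0.6096 -0.0751  0.071 ] yaw -0.271 -> cm [-0.01 -0.02 -2.7 ] turn 0.002 F [-0.3  0.3 -0.6] w 0.1
```

View pics/s1c.png

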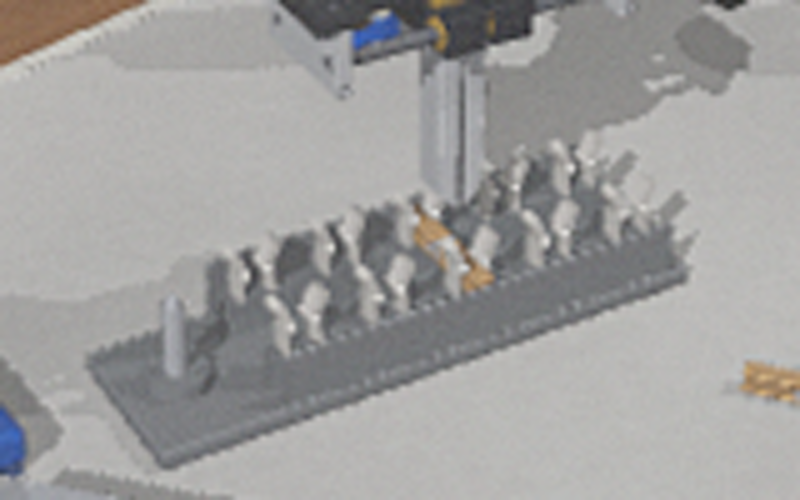

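The peg lies low between the jaws at clip 2, px about (320,218). I'll press it from above as a check, then go for the peg at (0.4266, 0.002).

play_rows:
  rows:
    - [0,[0,0,-1.5],[0,0,0]]
    - [0,[0,0,-2.9],[0,0,0]]
    - [0,[0,0,-2.9],[0,0,0]]
    - [0,[0,0,-2.9],[0,0,0]]

```text
time: 8.78
tool_pos: [0.6116, -0.0754, 0.0443]
ee_rot: [-3.142, -0.003, -0.271]
wrist_force: [0.8, 0.1, 4.7]
width: 0.0006
```

play_rows:
  rows:
    - [0,[0,0,4],[0,0,0]]
    - [3,[0,0,7],[0,0,0.05]]
    - [3,[-3.6,1.5,7],[0,0,0.1]]
    - [3,[-7.3,3,7],[0,0,0.2]]
    - [3,[-11,4.6,7],[0,0,0.3]]
    - [3,[-14.7,6.2,7],[0,0,0.4]]
    - [3,[-18.3,7.7,6],[0,0,0.46]]
    - [3,[-18.3,7.7,5],[0,0,0.46]]

```text
time: 9.45
tool_pos: [0.4204, 0.0043, 0.0911]
ee_rot: [-3.139, 0.006, 0.193]
wrist_force: [0.0, 0.5, -0.9]
width: 0.0298
```

```bash
python3 - <<'E'
from h import *
s=snapshot('wrist')
for p in pegs('wrist',s,.012): print(*p)
delta(.4266,.0022,.002,.2)
E
```

```text
0.4308 -0.1467 0.468 [18. 77.] [167 132  92] 0.94
0.4091 0.0786 -0.325 [74. 13.] [169 133  93] 0.8
0.5972 -0.0773 -0.268 [32. 16.] [137 112  79] 0.75
0.4426 -0.2223 -0.206 [73. 23.] [161 128  90] 0.58
0.4259 0.0037 0.204 [13. 73.] [169 134  93] 0.56
t 9.55 tcp [0.4247 0.0025 0.0911] yaw 0.189 -> cm [ 0.19 -0.03 -8.91] turn 0.011 F [ 0.2  0.7 -0.1] w 29.8
```

play_rows:
  rows:
    - [3,[0.1,0.1,-3],[0,0,0.01]]
    - [3,[0.1,0.1,-6],[0,0,0.01]]
    - [3,[0.1,0.1,-8],[0,0,0.01]]
    - [3,[0.1,0.1,-8.8],[0,0,0.01]]
    - [3,[0.1,0.1,-8.8],[0,0,0.01]]
    - [0,[0.1,0.1,-8.8],[0,0,0.01]]

```text
time: 10.05
tool_pos: [0.4297, 0.0024, 0.0061]
ee_rot: [3.141, -0.0, 0.198]
wrist_force: [0.5, -0.1, -0.6]
width: 0.0263
```

play_rows:
  rows:
    - [0,[0,0,0],[0,0,0]]
    - [0,[0,0,0],[0,0,0]]
    - [0,[0,0,0],[0,0,0]]
    - [0,[0,0,0],[0,0,0]]
    - [0,[0,0,0],[0,0,0]]
    - [0,[0,0,0],[0,0,0]]

```text
time: 10.55
tool_pos: [0.4302, 0.0025, 0.0072]
ee_rot: [3.14, -0.004, 0.199]
wrist_force: [1.1, -0.5, 4.9]
width: 0.0112
```

play_rows:
  rows:
    - [0,[0,0,4],[0,0,0]]
    - [0,[1,0,8],[0,0,-0.1]]
    - [0,[5,-0.5,9.5],[0,0,-0.2]]
    - [0,[9,-1.2,9.5],[0,0,-0.3]]
    - [0,[13,-2,9.5],[0,0,-0.4]]
    - [0,[17,-2.8,9.5],[0,0,-0.47]]
    - [0,[19.6,-3.2,9.5],[0,0,-0.47]]
    - [0,[19.6,-3.2,9.5],[0,0,-0.47]]

```text
time: 11.22
tool_pos: [0.6277, -0.0302, 0.0983]
ee_rot: [3.141, 0.001, -0.272]
wrist_force: [-1.4, 0.0, -0.5]
width: 0.0115
```

play_rows:
  rows:
    - [0,[0,0,-1],[0,0,0]]
    - [0,[0,0,-1],[0,0,0]]
    - [0,[0,0,-1],[0,0,0]]

```text
time: 11.47
tool_pos: [0.6223, -0.0287, 0.089]
ee_rot: [3.141, 0.004, -0.271]
wrist_force: [0.1, 0.6, -0.2]
width: 0.0114
```

```bash
python3 - <<'E'
from h import *
delta(*clip(3)[:2],.0315,-.269)
s=snapshot('wrist');save(s,'w5')
E
```

```text
t 11.47 tcp [ 0.6223 -0.0287  0.089 ] yaw -0.271 -> cm [-0.   -0.03 -5.75] turn 0.002 F [ 0.1  0.6 -0.2] w 11.4
```

```bash
cat >> h.py <<'E'
def held(i,dz):
    s=snapshot('wrist');o=get_obs();T=o['tool_pos'];c=np.array(clip(i)[:2]);yaw=o['ee_rot'][2];e=np.array([np.cos(yaw),np.sin(yaw)]);n=np.array([-e[1],e[0]])
    for d in silhouettes('wrist','peg0'):
        m=d['mask'];r=np.argwhere(m)
        if not(280<np.median(r[:,1])<350 and 150<r[:,0].min()<290): continue
        top=r[:,0].min();u=r[r[:,0]<top+12][:,1].mean()
        f=ray(s,u,top,T[2]+dz)[:2];q=f-.037*e
        print('far end',top,u,'peg centre minus tcp: along',round((q-T[:2])@e*1000,1),'across',round((q-T[:2])@n*1000,1),'mm; move peg centre to clip cm',np.round((c-q)*100,2),d['confidence'])
E
python3 - <<'E'
from h import *
held(3,.006)
E
```

```text
far end 229 313.21771217712177 peg centre minus tcp: along -2.9 across -0.6 mm; move peg centre to clip cm [ 0.2  -0.04] 0.64
```

play_rows:
  rows:
    - [0,[0.2,0,-1],[0,0,0]]
    - [0,[0.2,0,-1.5],[0,0,0]]
    - [0,[0.2,0,-2],[0,0,0]]
    - [0,[0.2,0,-3],[0,0,0]]
    - [0,[0.2,0,-4],[0,0,0]]
    - [0,[0.2,0,-5],[0,0,0]]
    - [0,[0.2,0,-5.3],[0,0,0]]
    - [0,[0.2,0,-5.3],[0,0,0]]

```text
time: 12.28
tool_pos: [0.6269, -0.029, 0.0382]
ee_rot: [-3.141, -0.001, -0.271]
wrist_force: [-0.2, 1.9, 6.2]
width: 0.0116
```

play_rows:
  rows:
    - [2.4,[0,0,0],[0,0,0]]
    - [2.4,[0,0,0],[0,0,0]]
    - [2.4,[0,0,0],[0,0,0]]
    - [0,[0,0,3],[0,0,0]]
    - [0,[0,0,3.5],[0,0,0]]
    - [0,[0,0,3.5],[0,0,0]]
    - [0,[0,0,3.5],[0,0,0]]
    - [0,[0,0,3.5],[0,0,0]]

```text
time: 12.95
tool_pos: [0.6258, -0.0292, 0.0711]
ee_rot: [3.141, 0.002, -0.271]
wrist_force: [0.5, 0.4, 0.4]
width: 0.0005
```

```bash
python3 - <<'E'
from h import *
delta(*clip(3)[:2],.044,-.269)
E
```

```text
t 12.95 tcp [ 0.6258 -0.0292  0.0711] yaw -0.271 -> cm [-0.35  0.01 -2.71] turn 0.002 F [0.5 0.4 0.4] w 0.5
```

play_rows:
  rows:
    - [0,[-0.3,0,-1.5],[0,0,0]]
    - [0,[-0.3,0,-2.9],[0,0,0]]
    - [0,[-0.3,0,-2.9],[0,0,0]]
    - [0,[-0.3,0,-2.9],[0,0,0]]

```text
time: 13.28
tool_pos: [0.6244, -0.0293, 0.0443]
ee_rot: [-3.141, -0.003, -0.271]
wrist_force: [0.4, 0.8, 5.9]
width: 0.0004
```

play_rows:
  rows:
    - [0,[0,0,4],[0,0,0]]
    - [3,[0,0,7],[0,0,0]]
    - [3,[-3.6,1.8,7],[0,0,-0.05]]
    - [3,[-7.2,3.6,7],[0,0,-0.05]]
    - [3,[-10.8,5.3,7],[0,0,-0.05]]
    - [3,[-14.4,7.1,7],[0,0,-0.05]]
    - [3,[-18,8.9,7],[0,0,-0.05]]
    - [3,[-21.4,10.7,6],[0,0,-0.05]]

```text
time: 13.95
tool_pos: [0.4082, 0.0784, 0.1037]
ee_rot: [-3.141, -0.001, -0.322]
wrist_force: [0.4, 0.5, 0.2]
width: 0.0298
```

play_rows:
  rows:
    - [3,[0,0,-2],[0,0,0]]
    - [3,[0,0,-2],[0,0,0]]
    - [3,[0,0,-2],[0,0,0]]
    - [3,[0,0,-2],[0,0,0]]

```text
time: 14.28
tool_pos: [0.4101, 0.0775, 0.0837]
ee_rot: [3.141, 0.0, -0.322]
wrist_force: [-0.3, 1.2, 1.2]
width: 0.0299
```

```bash
python3 - <<'E'
from h import *
s=snapshot('wrist')
for p in pegs('wrist',s,.012): print(*p)
delta(.4091,.0776,.002,-.32)
E
```

```text
0.4299 -0.1454 0.447 [19. 77.] [168 134  94] 0.98
0.4087 0.0796 -0.322 [75. 13.] [176 139  96] 0.69
0.3435 -0.0584 0.214 [15. 78.] [ 28  79 184] 0.57
0.3141 -0.1387 1.109 [14. 40.] [182  24  23] 0.56
t 14.38 tcp [0.4109 0.0774 0.0843] yaw -0.322 -> cm [-0.18  0.02 -8.23] turn 0.002 F [ 1.4 -0.2 -0.1] w 30.1
```

play_rows:
  rows:
    - [3,[-0.2,0.1,-3],[0,0,0]]
    - [3,[-0.2,0.1,-6],[0,0,0]]
    - [3,[-0.2,0.1,-8.2],[0,0,0]]
    - [3,[-0.2,0.1,-8.2],[0,0,0]]
    - [3,[-0.2,0.1,-8.2],[0,0,0]]
    - [0,[-0.2,0.1,-8.2],[0,0,0]]
    - [0,[-0.2,0.1,-8.2],[0,0,0]]
    - [0,[-0.2,0.1,-8.2],[0,0,0]]

```text
time: 15.05
tool_pos: [0.408, 0.0787, 0.0019]
ee_rot: [-3.141, -0.001, -0.322]
wrist_force: [0.0, 0.2, -0.2]
width: 0.0134
```

play_rows:
  rows:
    - [0,[0,0,0],[0,0,0]]
    - [0,[0,0,0],[0,0,0]]
    - [0,[0,0,0],[0,0,0]]
    - [0,[0,0,0],[0,0,0]]
    - [0,[0,0,3],[0,0,0]]
    - [0,[0,0,6],[0,0,0]]
    - [0,[0,0,9],[0,0,0]]

```text
time: 15.63
tool_pos: [0.4064, 0.0789, 0.0918]
ee_rot: [3.141, 0.002, -0.321]
wrist_force: [0.2, -0.3, 0.5]
width: 0.0118
```

play_rows:
  rows:
    - [0,[4,-1,0],[0,0,0]]
    - [0,[8,-2,0],[0,0,0.05]]
    - [0,[12,-3,0],[0,0,0.05]]
    - [0,[16,-4.2,0],[0,0,0.05]]
    - [0,[20,-5.4,0],[0,0,0.05]]
    - [0,[22.6,-6,0],[0,0,0.05]]
    - [0,[22.6,-6,0],[0,0,0.05]]
    - [0,[22.6,-6,0],[0,0,0.05]]

```text
time: 16.3
tool_pos: [0.6336, 0.0185, 0.0899]
ee_rot: [3.141, 0.003, -0.272]
wrist_force: [-0.7, 1.0, 0.0]
width: 0.0118
```

play_rows:
  rows:
    - [0,[0,0,0],[0,0,0]]
    - [0,[0,0,0],[0,0,0]]
    - [0,[0,0,0],[0,0,0]]

```text
time: 16.55
tool_pos: [0.6324, 0.0194, 0.092]
ee_rot: [-3.142, 0.0, -0.271]
wrist_force: [0.8, 0.8, -0.2]
width: 0.0115
```

```bash
python3 - <<'E'
from h import *
delta(*clip(4)[:2],.0315,-.269)
held(4,.009)
E
```

```text
t 16.55 tcp [0.6324 0.0194 0.092 ] yaw -0.271 -> cm [ 0.26 -0.22 -6.05] turn 0.002 F [ 0.8  0.8 -0.2] w 11.5
far end 225 313.2140221402214 peg centre minus tcp: along -0.1 across -0.5 mm; move peg centre to clip cm [ 0.27 -0.16] 0.71
```

play_rows:
  rows:
    - [0,[0.3,-0.2,-1],[0,0,0]]
    - [0,[0.3,-0.2,-2],[0,0,0]]
    - [0,[0.3,-0.2,-2],[0,0,0]]
    - [0,[0.3,-0.2,-3],[0,0,0]]
    - [0,[0.3,-0.2,-4],[0,0,0]]
    - [0,[0.3,-0.2,-5],[0,0,0]]
    - [0,[0.3,-0.2,-5.9],[0,0,0]]
    - [0,[0.3,-0.2,-5.9],[0,0,0]]

```text
time: 17.32
tool_pos: [0.6371, 0.0173, 0.0318]
ee_rot: [-3.141, -0.001, -0.271]
wrist_force: [2.2, 1.7, 2.1]
width: 0.0112
```

play_rows:
  rows:
    - [2.4,[0,0,0],[0,0,0]]
    - [2.4,[0,0,0],[0,0,0]]
    - [2.4,[0,0,0],[0,0,0]]
    - [0,[0,0,3],[0,0,0]]
    - [0,[0,0,3.8],[0,0,0]]
    - [0,[0,0,3.8],[0,0,0]]
    - [0,[0,0,3.8],[0,0,0]]
    - [0,[0,0,3.8],[0,0,0]]

```text
time: 17.98
tool_pos: [0.6358, 0.0167, 0.0694]
ee_rot: [3.141, 0.002, -0.271]
wrist_force: [0.5, 0.1, -0.4]
width: 0.0006
```

```bash
python3 - <<'E'
from h import *
delta(*clip(4)[:2],.044,-.269)
s=snapshot('top')
for p in pegs('top',s,.012): print(*p)
E
```

```text
t 17.98 tcp [0.6358 0.0167 0.0694] yaw -0.271 -> cm [-0.08  0.05 -2.54] turn 0.002 F [ 0.5  0.1 -0.4] w 0.6
0.4419 -0.2275 -0.197 [75. 17.] [145 118  89] 0.73
0.302 -0.1603 1.072 [15. 74.] [147  33  32] 0.69
0.4303 -0.15 0.437 [16. 74.] [147 118  89] 0.59
0.3416 -0.0608 0.213 [13. 74.] [ 34  70 149] 0.51
0.6182 -0.0756 -0.285 [73. 12.] [138 111  83] 0.46
0.6291 0.0253 -0.41 [31. 12.] [110  92  67] 0.43
```

play_rows:
  rows:
    - [0,[0,0,-1.5],[0,0,0]]
    - [0,[0,0,-2.7],[0,0,0]]
    - [0,[0,0,-2.7],[0,0,0]]
    - [0,[0,0,-2.7],[0,0,0]]

```text
time: 18.42
tool_pos: [0.6367, 0.0168, 0.0443]
ee_rot: [3.142, -0.001, -0.271]
wrist_force: [-1.5, -0.1, 6.7]
width: 0.0004
```

play_rows:
  rows:
    - [0,[0,0,4],[0,0,0]]
    - [3,[0,0,6],[0,0,0.1]]
    - [3,[-2.8,-2.3,6],[0,0,0.2]]
    - [3,[-5.6,-4.6,6],[0,0,0.3]]
    - [3,[-8.4,-6.9,6],[0,0,0.4]]
    - [3,[-11.2,-9.2,6],[0,0,0.5]]
    - [3,[-14,-11.5,6],[0,0,0.6]]
    - [3,[-17,-14,6],[0,0,0.7]]

```text
time: 19.08
tool_pos: [0.4644, -0.1235, 0.102]
ee_rot: [-3.14, 0.002, 0.435]
wrist_force: [0.4, -1.2, 0.7]
width: 0.03
```

play_rows:
  rows:
    - [3,[-2,-1.5,-1],[0,0,0.02]]
    - [3,[-3.4,-2.5,-2],[0,0,0.02]]
    - [3,[-3.4,-2.5,-2],[0,0,0.02]]
    - [3,[-3.4,-2.5,-2],[0,0,0.02]]
    - [3,[-3.4,-2.5,-2],[0,0,0.02]]

```text
time: 19.5
tool_pos: [0.433, -0.1478, 0.0834]
ee_rot: [-3.141, -0.0, 0.449]
wrist_force: [-0.9, -0.3, 0.5]
width: 0.0297
```

```bash
python3 - <<'E'
from h import *
s=snapshot('wrist')
for p in pegs('wrist',s,.012): print(*p)
delta(.4306,-.148,.002,.455)
E
```

```text
0.4308 -0.1498 0.444 [11. 73.] [169 133  93] 0.82
0.2956 -0.1796 1.111 [18. 36.] [173  19  18] 0.71
0.3573 -0.06 0.222 [15. 49.] [ 23  73 174] 0.6
t 19.6 tcp [ 0.4336 -0.1477  0.0839] yaw 0.45 -> cm [-0.3  -0.03 -8.19] turn 0.005 F [0.5 0.1 0.9] w 30.1
```

play_rows:
  rows:
    - [3,[-0.3,-0.1,-3],[0,0,0]]
    - [3,[-0.3,-0.1,-6],[0,0,0]]
    - [3,[-0.3,-0.1,-8.2],[0,0,0]]
    - [3,[-0.3,-0.1,-8.2],[0,0,0]]
    - [3,[-0.3,-0.1,-8.2],[0,0,0]]
    - [0,[-0.3,-0.1,-8.2],[0,0,0]]
    - [0,[-0.3,-0.1,-8.2],[0,0,0]]
    - [0,[-0.3,-0.1,-8.2],[0,0,0]]

```text
time: 20.27
tool_pos: [0.4299, -0.1491, 0.0018]
ee_rot: [3.141, -0.0, 0.449]
wrist_force: [-0.7, 0.4, 1.1]
width: 0.0134
```

play_rows:
  rows:
    - [0,[0,0,0],[0,0,0]]
    - [0,[0,0,0],[0,0,0]]
    - [0,[0,0,0],[0,0,0]]
    - [0,[0,0,0],[0,0,0]]
    - [0,[0,0,3],[0,0,0]]
    - [0,[0,0,6],[0,0,0]]
    - [0,[0,0,9],[0,0,-0.1]]

```text
time: 20.85
tool_pos: [0.4285, -0.1489, 0.0918]
ee_rot: [-3.14, 0.002, 0.347]
wrist_force: [0.1, -0.1, 0.0]
width: 0.0116
```

play_rows:
  rows:
    - [0,[2.5,0.5,0],[0,0,-0.1]]
    - [0,[5.5,1,0],[0,0,-0.2]]
    - [0,[8.5,1.5,0],[0,0,-0.3]]
    - [0,[11.5,2,0],[0,0,-0.4]]
    - [0,[14.5,2.5,0],[0,0,-0.5]]
    - [0,[16.6,2.8,0],[0,0,-0.6]]
    - [0,[16.6,2.8,0],[0,0,-0.62]]
    - [0,[16.6,2.8,0],[0,0,-0.62]]

```text
time: 21.52
tool_pos: [0.5953, -0.121, 0.0906]
ee_rot: [3.141, 0.002, -0.269]
wrist_force: [-0.9, -1.0, 0.7]
width: 0.0112
```

play_rows:
  rows:
    - [0,[0,0,0],[0,0,0]]
    - [0,[0,0,0],[0,0,0]]
    - [0,[0,0,0],[0,0,0]]

```text
time: 21.77
tool_pos: [0.5944, -0.1215, 0.0918]
ee_rot: [3.141, 0.0, -0.271]
wrist_force: [-0.5, -0.1, -0.1]
width: 0.0112
```

```bash
python3 - <<'E'
from h import *
delta(*clip(1)[:2],.0315,-.269)
held(1,.009)
E
```

```text
t 21.77 tcp [ 0.5944 -0.1215  0.0918] yaw -0.271 -> cm [ 0.23 -0.01 -6.03] turn 0.002 F [-0.5 -0.1 -0.1] w 11.2
far end 224 313.41970802919707 peg centre minus tcp: along 0.4 across -0.7 mm; move peg centre to clip cm [0.19 0.07] 0.66
```

play_rows:
  rows:
    - [0,[0.2,0,-1],[0,0,0]]
    - [0,[0.2,0,-2],[0,0,0]]
    - [0,[0.2,0,-2],[0,0,0]]
    - [0,[0.2,0,-3],[0,0,0]]
    - [0,[0.2,0,-4],[0,0,0]]
    - [0,[0.2,0,-5],[0,0,0]]
    - [0,[0.2,0,-5.9],[0,0,0]]
    - [0,[0.2,0,-5.9],[0,0,0]]

```text
time: 22.53
tool_pos: [0.598, -0.1208, 0.0317]
ee_rot: [-3.141, -0.001, -0.271]
wrist_force: [1.9, 2.0, 1.1]
width: 0.0119
```

play_rows:
  rows:
    - [2.4,[0,0,0],[0,0,0]]
    - [2.4,[0,0,0],[0,0,0]]
    - [2.4,[0,0,0],[0,0,0]]
    - [0,[0,0,3],[0,0,0]]
    - [0,[0,0,3.8],[0,0,0]]
    - [0,[0,0,3.8],[0,0,0]]
    - [0,[0,0,3.8],[0,0,0]]
    - [0,[0,0,3.8],[0,0,0]]

```text
time: 23.2
tool_pos: [0.5969, -0.1211, 0.0695]
ee_rot: [3.141, 0.001, -0.271]
wrist_force: [-1.0, 0.5, 0.8]
width: 0.0009
```

play_rows:
  rows:
    - [0,[0,0,-1.5],[0,0,0]]
    - [0,[0,0,-2.6],[0,0,0]]
    - [0,[0,0,-2.6],[0,0,0]]
    - [0,[0,0,-2.6],[0,0,0]]

```text
time: 23.53
tool_pos: [0.5972, -0.1212, 0.0443]
ee_rot: [3.141, 0.001, -0.271]
wrist_force: [-1.8, 0.8, 4.9]
width: 0.0003
```

play_rows:
  rows:
    - [0,[0,0,4],[0,0,0]]
    - [3,[-2,-1,6],[0,0,0.02]]
    - [3,[-5,-3,6],[0,0,0.05]]
    - [3,[-8,-5,6],[0,0,0.06]]
    - [3,[-11,-7,6],[0,0,0.06]]
    - [3,[-13.5,-9,6],[0,0,0.06]]
    - [3,[-15.3,-10.4,5],[0,0,0.06]]
    - [3,[-15.3,-10.4,4],[0,0,0.06]]

```text
time: 24.2
tool_pos: [0.4413, -0.2271, 0.0834]
ee_rot: [3.14, 0.002, -0.215]
wrist_force: [0.8, -0.6, 0.2]
width: 0.0299
```

play_rows:
  rows:
    - [3,[0,0,0],[0,0,0]]
    - [3,[0,0,0],[0,0,0]]
    - [3,[0,0,0],[0,0,0]]

```text
time: 24.45
tool_pos: [0.4451, -0.2244, 0.0841]
ee_rot: [-3.141, 0.001, -0.21]
wrist_force: [0.5, -0.2, 0.5]
width: 0.0301
```

```bash
python3 - <<'E'
from h import *
s=snapshot('wrist')
for p in pegs('wrist',s,.012): print(*p)
delta(.4427,-.226,.002,-.21)
E
```

```text
0.6023 -0.1067 -0.269 [75. 22.] [133 105  77] 0.98
0.4425 -0.2297 -0.211 [75. 13.] [176 139  97] 0.97
0.6111 -0.058 -0.431 [63. 22.] [108  85  62] 0.95
0.3008 -0.1741 1.074 [21. 51.] [131  15  14] 0.82
0.5974 -0.1201 1.305 [ 88. 159.] [78 82 85] 0.61
t 24.55 tcp [ 0.4455 -0.2246  0.0847] yaw -0.21 -> cm [-0.28 -0.14 -8.27] turn -0.0 F [0.2 0.7 0.4] w 30.0
```

play_rows:
  rows:
    - [3,[-0.3,-0.3,-3],[0,0,0]]
    - [3,[-0.3,-0.3,-6],[0,0,0]]
    - [3,[-0.3,-0.3,-8.2],[0,0,0]]
    - [3,[-0.3,-0.3,-8.2],[0,0,0]]
    - [3,[-0.3,-0.3,-8.2],[0,0,0]]
    - [0,[-0.3,-0.3,-8.2],[0,0,0]]
    - [0,[-0.3,-0.3,-8.2],[0,0,0]]
    - [0,[-0.3,-0.3,-8.2],[0,0,0]]

```text
time: 25.22
tool_pos: [0.442, -0.2281, 0.0029]
ee_rot: [3.141, -0.001, -0.211]
wrist_force: [-0.7, -0.2, 0.5]
width: 0.0135
```

play_rows:
  rows:
    - [0,[0,0,0],[0,0,0]]
    - [0,[0,0,0],[0,0,0]]
    - [0,[0,0,0],[0,0,0]]
    - [0,[0,0,0],[0,0,0]]
    - [0,[0,0,3],[0,0,0]]
    - [0,[0,0,6],[0,0,0]]
    - [0,[0,0,9],[0,0,0]]

```text
time: 25.8
tool_pos: [0.4405, -0.2278, 0.0927]
ee_rot: [-3.141, 0.003, -0.211]
wrist_force: [0.8, -0.5, 0.2]
width: 0.0114
```

play_rows:
  rows:
    - [0,[3,1.2,0],[0,0,-0.06]]
    - [0,[6,2.5,0],[0,0,-0.06]]
    - [0,[9,3.8,0],[0,0,-0.06]]
    - [0,[12,5,0],[0,0,-0.06]]
    - [0,[14.2,6,0],[0,0,-0.06]]
    - [0,[14.2,6,0],[0,0,-0.06]]
    - [0,[14.2,6,0],[0,0,-0.06]]
    - [0,[14.2,6,0],[0,0,-0.06]]

```text
time: 26.47
tool_pos: [0.5825, -0.1684, 0.092]
ee_rot: [3.141, 0.002, -0.271]
wrist_force: [0.1, -0.4, -0.3]
width: 0.0115
```

play_rows:
  rows:
    - [0,[0,0,0],[0,0,0]]
    - [0,[0,0,0],[0,0,0]]

```text
time: 26.63
tool_pos: [0.5825, -0.1689, 0.0927]
ee_rot: [3.141, 0.0, -0.273]
wrist_force: [-0.2, 0.3, -0.8]
width: 0.0119
```

```bash
python3 - <<'E'
from h import *
delta(*clip(0)[:2],.0315,-.269)
held(0,.009)
E
```

```text
t 26.63 tcp [ 0.5825 -0.1689  0.0927] yaw -0.273 -> cm [ 0.15  0.1  -6.12] turn 0.004 F [-0.2  0.3 -0.8] w 11.9
far end 222 313.72202166064983 peg centre minus tcp: along 1.5 across -0.8 mm; move peg centre to clip cm [0.02 0.22] 0.56
```

play_rows:
  rows:
    - [0,[0,0.1,-1],[0,0,0]]
    - [0,[0,0.1,-2],[0,0,0]]
    - [0,[0,0.1,-2],[0,0,0]]
    - [0,[0,0.1,-3],[0,0,0]]
    - [0,[0,0.1,-4],[0,0,0]]
    - [0,[0,0.1,-5],[0,0,0]]
    - [0,[0,0.1,-5.9],[0,0,0]]
    - [0,[0,0.1,-5.9],[0,0,0]]

```text
time: 27.4
tool_pos: [0.5841, -0.1669, 0.0328]
ee_rot: [-3.141, -0.001, -0.271]
wrist_force: [2.0, 0.4, 1.2]
width: 0.012
```

play_rows:
  rows:
    - [2.4,[0,0,0],[0,0,0]]
    - [2.4,[0,0,0],[0,0,0]]
    - [2.4,[0,0,0],[0,0,0]]
    - [0,[0,0,3],[0,0,0]]
    - [0,[0,0,3.8],[0,0,0]]
    - [0,[0,0,3.8],[0,0,0]]
    - [0,[0,0,3.8],[0,0,0]]
    - [0,[0,0,3.8],[0,0,0]]

```text
time: 28.07
tool_pos: [0.5829, -0.1671, 0.0705]
ee_rot: [3.142, 0.001, -0.271]
wrist_force: [-0.9, 0.6, 0.8]
width: 0.0003
```

play_rows:
  rows:
    - [0,[0,0,-1.5],[0,0,0]]
    - [0,[0,0,-2.7],[0,0,0]]
    - [0,[0,0,-2.7],[0,0,0]]
    - [0,[0,0,-2.7],[0,0,0]]

```text
time: 28.4
tool_pos: [0.5833, -0.1672, 0.0443]
ee_rot: [3.141, 0.0, -0.271]
wrist_force: [-1.1, 0.5, 6.7]
width: 0.0001
```

play_rows:
  rows:
    - [0,[0,0,4],[0,0,0]]
    - [0,[0,0,8],[0,0,0]]
    - [4.6,[-1,3,11],[0,0,0.1]]
    - [4.6,[-2,6,14],[0,0,0.2]]
    - [4.6,[-3,9,15.5],[0,0,0.3]]
    - [4.6,[-4,12.8,15.5],[0,0,0.4]]
    - [4.6,[-5,16.6,15.5],[0,0,0.5]]
    - [4.6,[-6,20.4,15.5],[0,0,0.6]]

```text
time: 29.07
tool_pos: [0.5224, 0.0382, 0.1983]
ee_rot: [-3.141, 0.001, 0.333]
wrist_force: [-0.6, 0.4, -0.0]
width: 0.0371
```

play_rows:
  rows:
    - [4.6,[-1,3.9,0],[0,0,0.1]]
    - [4.6,[-2,7.8,0],[0,0,0.1]]
    - [4.6,[-3,11.7,0],[0,0,0.1]]
    - [4.6,[-4,15.5,0],[0,0,0.1]]
    - [4.6,[-4,15.5,0],[0,0,0.1]]
    - [4.6,[-4,15.5,0],[0,0,0.1]]
    - [4.6,[-4,15.5,0],[0,0,0.1]]

```text
time: 29.65
tool_pos: [0.4832, 0.1913, 0.1982]
ee_rot: [3.141, 0.002, 0.429]
wrist_force: [0.2, -0.8, -0.9]
width: 0.0459
```

```bash
python3 - <<'E'
from h import *
s=snapshot('wrist');save(s,'w6')
for l in('tin','lid_tab'):
  for d in silhouettes('wrist',l): print(l,d['confidence'],d['point'],d['mask'].sum())
np.save('w6.npy',s,allow_pickle=True)
delta(.481,.217,.045,.429)
E
```

```text
tin 0.63 [143.9, 287.1] 23333
lid_tab 0.85 [143.7, 289.9] 23357
t 29.8 tcp [0.4839 0.1903 0.199 ] yaw 0.426 -> cm [ -0.29   2.67 -15.4 ] turn 0.003 F [-0.6  1.1  0. ] w 46.2
```

View pics/w6.png

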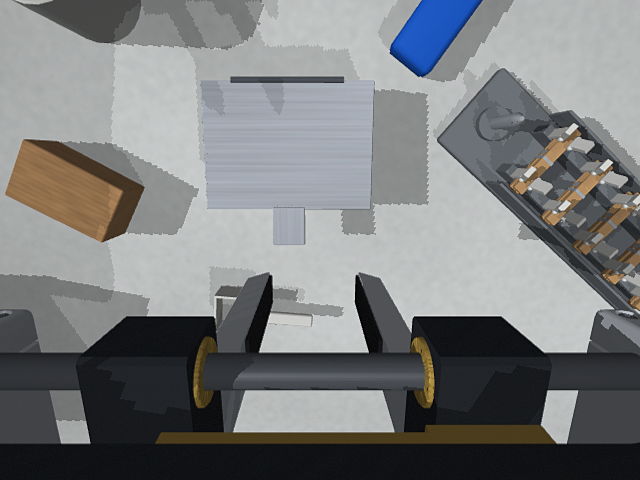

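Three pegs are visible in their clips, and all five passed the press check (TCP stopped at 44.3 mm under light force). The lid is square to the view, with the tab centre at px (289,226) and the hinge edge at row 80.

```bash
python3 - <<'E'
from h import *
s=np.load('w6.npy',allow_pickle=True).item()
for n,u,v in(('tabL',274,226),('tabR',305,226),('tab root',289.5,208),('tab end',289.5,244),('hL',202,82),('hR',373,82),('fL',208,208.5),('fR',371,208.5)): print(n,np.round(ray(s,u,v,.050 if 'tab' not in n else .0485),4))
tc=(ray(s,274,226,.0485)+ray(s,305,226,.0485))/2;print(tc)
delta(*tc[:2],.04,.429)
E
```

```text
tabL [0.4712 0.228  0.0485]
tabR [0.4838 0.2005 0.0485]
tab root [0.4937 0.2213 0.0485]
tab end [0.4609 0.207  0.0485]
hL [0.5638 0.3354 0.05  ]
hR [0.6261 0.1992 0.05  ]
fL [0.461 0.292 0.05 ]
fR [0.5259 0.1501 0.05  ]
[0.47751313 0.21422817 0.0485    ]
t 29.8 tcp [0.4839 0.1903 0.199 ] yaw 0.426 -> cm [ -0.64   2.39 -15.9 ] turn 0.003 F [-0.6  1.1  0. ] w 46.2
```

play_rows:
  rows:
    - [4.6,[-0.7,2.3,-4],[0,0,0]]
    - [4.6,[-0.7,2.3,-8],[0,0,0]]
    - [4.6,[-0.7,2.3,-12],[0,0,0]]
    - [4.6,[-0.7,2.3,-15],[0,0,0]]
    - [4.6,[-0.7,2.3,-15.9],[0,0,0]]
    - [4.6,[-0.7,2.3,-15.9],[0,0,0]]
    - [4.6,[-0.7,2.3,-15.9],[0,0,0]]

```text
time: 30.38
tool_pos: [0.4776, 0.2142, 0.0416]
ee_rot: [3.141, -0.001, 0.427]
wrist_force: [0.4, 0.6, 0.6]
width: 0.046
```

play_rows:
  rows:
    - [0,[0,0,0],[0,0,0]]
    - [0,[0,0,0],[0,0,0]]
    - [0,[0,0,0],[0,0,0]]
    - [0,[0,0,0],[0,0,0]]
    - [0,[0,0,0],[0,0,0]]
    - [0,[0,0,0],[0,0,0]]
    - [0,[0,0,0],[0,0,0]]

```text
time: 30.97
tool_pos: [0.4784, 0.2149, 0.0416]
ee_rot: [3.14, -0.004, 0.429]
wrist_force: [4.6, -0.1, 0.9]
width: 0.0293
```

```bash
python3 - <<'E'
from h import *
delta(.477,.2137,.04,.429)
E
```

```text
t 30.97 tcp [0.4784 0.2149 0.0416] yaw 0.429 -> cm [-0.14 -0.12 -0.16] turn 0.0 F [ 4.6 -0.1  0.9] w 29.3
```

play_rows:
  rows:
    - [0,[0.06,0.03,1.3],[0,0,0]]
    - [0,[0.24,0.11,2.6],[0,0,0]]
    - [0,[0.5,0.25,3.9],[0,0,0]]
    - [0,[0.9,0.43,5.1],[0,0,0]]
    - [0,[1.5,0.67,6.3],[0,0,0]]
    - [0,[2.1,0.95,7.4],[0,0,0]]
    - [0,[2.8,1.3,8.4],[0,0,0]]
    - [0,[3.6,1.65,9.4],[0,0,0]]

```text
time: 31.63
tool_pos: [0.5112, 0.2299, 0.1321]
ee_rot: [3.14, 0.006, 0.428]
wrist_force: [3.0, -2.1, -8.0]
width: 0.0293
```

play_rows:
  rows:
    - [0,[0.9,0.4,0.9],[0,0,0]]
    - [0,[1.9,0.85,1.6],[0,0,0]]
    - [0,[2.9,1.3,2.3],[0,0,0]]
    - [0,[4,1.8,2.8],[0,0,0]]
    - [0,[5.1,2.35,3.2],[0,0,0]]
    - [0,[6.2,2.85,3.5],[0,0,0]]
    - [0,[7.4,3.4,3.6],[0,0,0]]
    - [0,[8.6,3.95,3.7],[0,0,0]]

```text
time: 32.3
tool_pos: [0.5967, 0.269, 0.1707]
ee_rot: [3.14, 0.008, 0.428]
wrist_force: [-2.0, -4.9, 1.8]
width: 0.0296
```

play_rows:
  rows:
    - [0,[1,0.45,-0.1],[0,0,0]]
    - [0,[1.8,0.8,-0.2],[0,0,0]]
    - [0,[1.8,0.8,-0.2],[0,0,0]]
    - [0,[1.8,0.8,-0.2],[0,0,0]]
    - [4.6,[1.8,0.8,-0.2],[0,0,0]]
    - [4.6,[1.8,0.8,-0.2],[0,0,0]]
    - [4.6,[1.8,0.8,-0.2],[0,0,0]]
    - [4.6,[1.8,0.8,-0.2],[0,0,0]]

```text
time: 32.97
tool_pos: [0.6156, 0.2792, 0.1687]
ee_rot: [-3.141, 0.002, 0.429]
wrist_force: [0.6, -0.4, -1.0]
width: 0.0457
```

play_rows:
  rows:
    - [4.6,[0,0,4],[0,0,0]]
    - [4.6,[0,0,7],[0,0,0]]
    - [4.6,[-3.5,-1.6,8],[0,0,0]]
    - [4.6,[-7,-3.2,8],[0,0,0]]
    - [4.6,[-10.5,-4.8,8],[0,0,0]]
    - [4.6,[-13,-6,7],[0,0,0]]
    - [4.6,[-14,-6.5,5],[0,0,0]]
    - [4.6,[-14,-6.5,4],[0,0,0]]

```text
time: 33.63
tool_pos: [0.4737, 0.2132, 0.2087]
ee_rot: [-3.141, 0.001, 0.429]
wrist_force: [0.2, 0.4, -0.6]
width: 0.0458
```

```bash
python3 - <<'E'
from h import *
delta(.5456,.2445,.2,.429)
s=snapshot('wrist');save(s,'w7');np.save('w7.npy',s,allow_pickle=True)
for l in('collar','tin_lid'):
  for d in silhouettes('wrist',l):
    m=d['mask'];rc=np.argwhere(m);print(l,d['confidence'],d['point'],m.sum(),rc.min(0),rc.max(0))
E
```

```text
t 33.63 tcp [0.4737 0.2132 0.2087] yaw 0.429 -> cm [ 7.19  3.13 -0.87] turn -0.0 F [ 0.2  0.4 -0.6] w 45.8
collar 0.66 [173.9, 288.3] 636 [156 284] [188 315]
tin_lid 0.76 [45.0, 313.1] 14848 [  0 184] [ 87 444]
tin_lid 0.49 [168.9, 566.1] 18973 [ 72 456] [309 639]
```

View pics/w7.png

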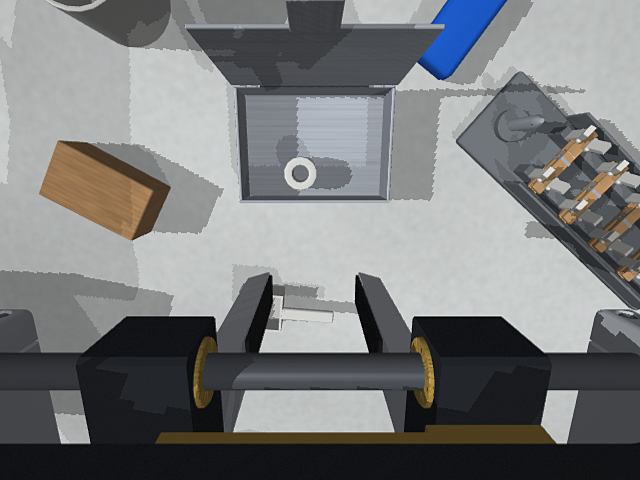

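The lid is wide open. The collar stands in the tin with its top ring at px (300,172), and the stem tip is at px (541,121).

```bash
python3 - <<'E'
from h import *
s=np.load('w7.npy',allow_pickle=True).item()
g=s['pixels'].min(2).astype(int); sub=(g[150:195,280:320]>170); 
rc=np.argwhere(sub); lo=rc.min(0)+[150,280];hi=rc.max(0)+[150,280];print(lo,hi,sub.sum())
cnt,_=cv2.findContours(sub.astype(np.uint8),cv2.RETR_EXTERNAL,cv2.CHAIN_APPROX_NONE)
c,r=cv2.minEnclosingCircle(max(cnt,key=len));c=(c[0]+280,c[1]+150);print(c,r)
p=ray(s,*c,.033);print(p)
S=clip(5);print('stem model',S,'proj shoulder',proj(s,[*S[:2],.02]),'tip',proj(s,[*S[:2],.065]))
delta(p[0],p[1],.013,.429)
a=s['pixels'][60:200,450:560];cv2.imwrite('pics/w7c.png',cv2.resize(a[:,:,::-1],None,fx=4,fy=4,interpolation=cv2.INTER_CUBIC))
E
```

```text
[150 284] [189 319] 635
(300.0, 173.0) 16.55304527282715
[0.5171288  0.24806758 0.033     ]
stem model (np.float64(0.649365129888108), np.float64(0.06930557188090739), -0.269) proj shoulder [514.2858263  126.27911715] tip [543.05666779 121.94319836]
t 33.78 tcp [0.4762 0.214  0.2084] yaw 0.429 -> cm [  4.09   3.41 -19.54] turn -0.0 F [-0.   0.1  0.2] w 46.1
```

View pics/w7c.png

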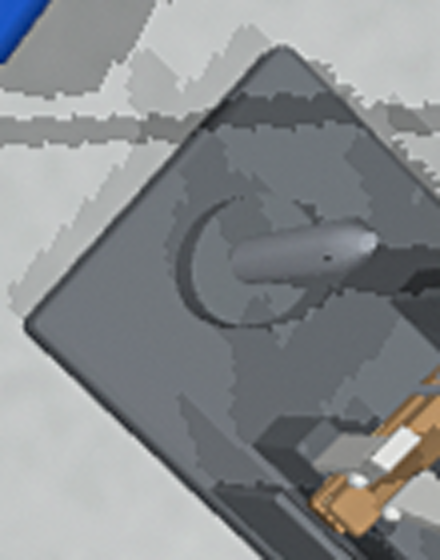

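play_rows:
  rows:
    - [4.6,[4.1,3.4,-2],[0,0,0]]
    - [4.6,[4.1,3.4,-6],[0,0,0]]
    - [4.6,[4.1,3.4,-10],[0,0,0]]
    - [4.6,[4.1,3.4,-13],[0,0,0]]
    - [4.6,[4.1,3.4,-16],[0,0,0]]
    - [4.6,[4.1,3.4,-18.5],[0,0,0]]
    - [4.6,[4.1,3.4,-19.4],[0,0,0]]
    - [4.6,[4.1,3.4,-19.4],[0,0,0]]

```text
time: 34.45
tool_pos: [0.5165, 0.2476, 0.0125]
ee_rot: [-3.141, 0.006, 0.429]
wrist_force: [0.1, 0.0, -0.3]
width: 0.0464
```

play_rows:
  rows:
    - [0,[0,0,0],[0,0,0]]
    - [0,[0,0,0],[0,0,0]]
    - [0,[0,0,0],[0,0,0]]
    - [0,[0,0,0],[0,0,0]]
    - [0,[0,0,0],[0,0,0]]
    - [0,[0,0,0],[0,0,0]]

```text
time: 34.95
tool_pos: [0.5196, 0.2486, 0.0183]
ee_rot: [3.141, -0.006, 0.429]
wrist_force: [0.9, 0.3, 5.5]
width: 0.0327
```

```bash
python3 - <<'E'
from h import *
delta(.6497,.070,.13)
E
```

```text
t 34.95 tcp [0.5196 0.2486 0.0183] yaw 0.429 -> cm [ 13.01 -17.86  11.17] turn None F [0.9 0.3 5.5] w 32.7
```

play_rows:
  rows:
    - [0,[0,0,2],[0,0,0]]
    - [0,[0,0,5],[0,0,0]]
    - [0,[0,0,9],[0,0,0]]
    - [0,[0,0,12.5],[0,0,0]]
    - [0,[0,-3,13],[0,0,0]]
    - [0,[1,-6,13],[0,0,0]]
    - [0,[2,-9.5,13],[0,0,0]]
    - [0,[4.5,-12.5,13],[0,0,0]]

```text
time: 35.62
tool_pos: [0.5607, 0.1216, 0.1464]
ee_rot: [-3.142, 0.001, 0.43]
wrist_force: [1.3, -0.3, 0.5]
width: 0.0326
```

play_rows:
  rows:
    - [0,[2.5,-2,0],[0,0,0]]
    - [0,[5,-3.8,0],[0,0,0]]
    - [0,[7.5,-5.4,-1],[0,0,0]]
    - [0,[8.5,-5.4,-2],[0,0,0]]
    - [0,[8.5,-5.4,-3],[0,0,0]]
    - [0,[8.5,-5.4,-3],[0,0,0]]
    - [0,[8.5,-5.4,-3],[0,0,0]]
    - [0,[8.5,-5.4,-3],[0,0,0]]

```text
time: 36.28
tool_pos: [0.6467, 0.0696, 0.116]
ee_rot: [-3.142, 0.0, 0.43]
wrist_force: [-0.5, -0.1, -0.2]
width: 0.0323
```

```bash
python3 - <<'E'
from h import *
delta(.6497,.070,.0353)
s=snapshot('wrist');save(s,'w8');np.save('w8.npy',s,allow_pickle=True)
t=snapshot('side');save(t,'s2');np.save('s2.npy',t,allow_pickle=True)
a=s['pixels'][170:320,220:420,::-1];b=t['pixels'][150:290,180:340,::-1]
A=cv2.resize(a,(800,600))[::2,::2];B=cv2.resize(b,(400,300))
cv2.imwrite('pics/cmp.png',np.hstack([cv2.resize(a,(400,300),interpolation=cv2.INTER_CUBIC),cv2.resize(b,(400,350),interpolation=cv2.INTER_CUBIC)[:300]]))
delta(.6497,.070,.0353)
E
```

```text
t 36.28 tcp [0.6467 0.0696 0.116 ] yaw 0.43 -> cm [ 0.3   0.04 -8.07] turn None F [-0.5 -0.1 -0.2] w 32.3
t 36.38 tcp [0.6472 0.0696 0.1169] yaw 0.43 -> cm [ 0.25  0.04 -8.16] turn None F [ 0.2 -0.7 -0.2] w 32.4
```

View pics/cmp.png

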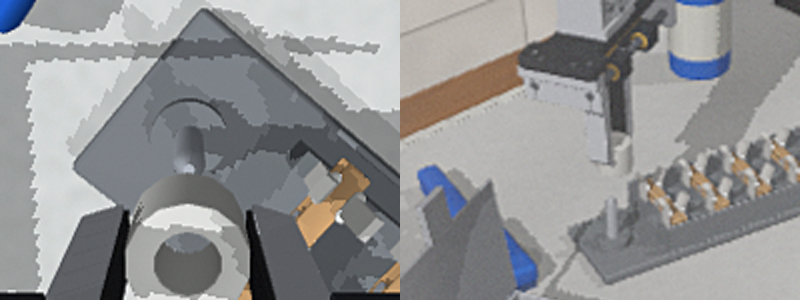

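The collar is held upright. Its bore is at wrist px (314,301), and the stem tip is just visible at px (314,254). I'll work out the offset from these.

```bash
python3 - <<'E'
from h import *
s=np.load('w8.npy',allow_pickle=True).item()
tip=ray(s,314,254,.065);
for z in(.1316,):
    c=ray(s,314,301.5,z);print('collar',c,'stem',tip,'d cm',(tip-c)[:2]*100)
print('shoulder circle top/left',ray(s,220+188/2,170+98/2,.02),ray(s,220+147/2,170+128/2,.02))
o=get_obs()['tool_pos'];print(o)
K,R,t=cam(s);print(R@np.array([0,0,1.]),-R.T@t)
E
```

```text
collar [0.64523322 0.06869297 0.1316    ] stem [0.65096323 0.07117358 0.065     ] d cm [0.57300083 0.24806039]
shoulder circle top/left [0.66613411 0.07803367 0.02      ] [0.64781934 0.0881128  0.02      ]
[0.64724533 0.06956841 0.11688297]
[ 2.61491859e-04  2.45340933e-01 -9.69436825e-01] [0.71020242 0.09886234 0.29421638]
```

play_rows:
  rows:
    - [0,[0.6,0.2,-1],[0,0,0]]
    - [0,[0.6,0.2,-2],[0,0,0]]
    - [0,[0.6,0.2,-2.8],[0,0,0]]
    - [0,[0.6,0.2,-2.8],[0,0,0]]
    - [0,[0.6,0.2,-2.8],[0,0,0]]
    - [0,[0.6,0.2,-2.8],[0,0,0]]

```text
time: 36.88
tool_pos: [0.6533, 0.0708, 0.0872]
ee_rot: [-3.141, 0.001, 0.429]
wrist_force: [-0.4, 0.2, -0.2]
width: 0.0324
```

```bash
python3 - <<'E'
from h import *
s=snapshot('wrist')
delta(.6535,.0720,.0353)
a=s['pixels'][170:320,220:420,::-1];cv2.imwrite('pics/w9c.png',cv2.resize(a,None,fx=4,fy=4,interpolation=cv2.INTER_CUBIC))
v=[proj(s,[.6513,.0712,.065]),proj(s,[.6513,.0712,.02])];print(v)
E
```

```text
t 36.93 tcp [0.6537 0.0708 0.0877] yaw 0.429 -> cm [-0.02  0.12 -5.24] turn None F [-0.4 -0.3  0.2] w 32.4
[array([311.4993402 , 276.53197422]), array([311.80700651, 256.08906579])]
```

View pics/w9c.png

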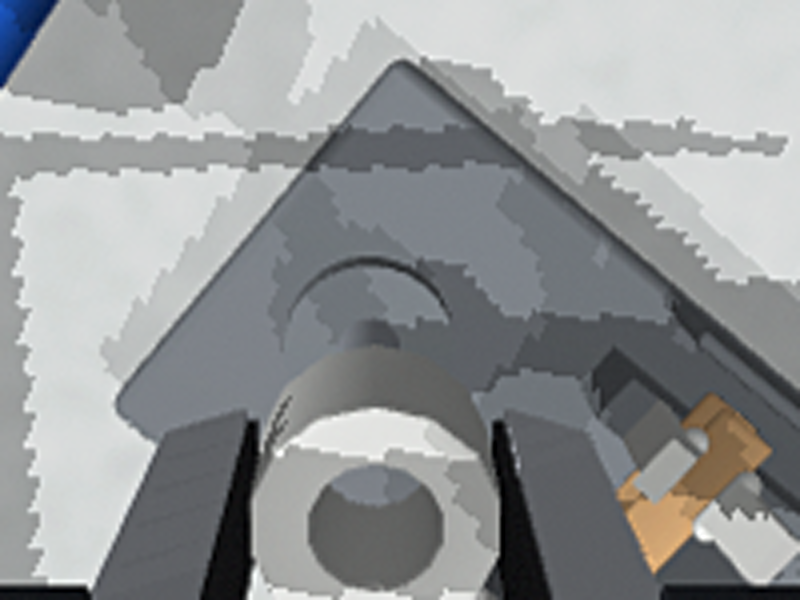

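play_rows:
  rows:
    - [0,[-0.05,0.15,-0.5],[0,0,0]]
    - [0,[-0.05,0.15,-0.5],[0,0,0]]
    - [0,[-0.05,0.15,-1.2],[0,0,0]]
    - [0,[-0.05,0.15,-2],[0,0,0]]
    - [0,[-0.05,0.15,-2.8],[0,0,0]]
    - [0,[-0.05,0.15,-3],[0,0,0]]

```text
time: 37.43
tool_pos: [0.6515, 0.0722, 0.0548]
ee_rot: [-3.14, 0.004, 0.429]
wrist_force: [-1.3, 0.6, -0.8]
width: 0.0323
```

```bash
python3 - <<'E'
from h import *
delta(.6533,.0721,.0353)
E
```

```text
t 37.43 tcp [0.6515 0.0722 0.0548] yaw 0.429 -> cm [ 0.18 -0.01 -1.95] turn None F [-1.3  0.6 -0.8] w 32.3
```

play_rows:
  rows:
    - [0,[0.1,0,-1],[0,0,0]]
    - [0,[0.1,0,-1.8],[0,0,0]]
    - [0,[0.1,0,-1.9],[0,0,0]]
    - [0,[0.1,0,-1.9],[0,0,0]]

```text
time: 37.77
tool_pos: [0.6532, 0.0723, 0.0371]
ee_rot: [-3.141, 0.002, 0.429]
wrist_force: [-0.6, 0.2, 0.2]
width: 0.0323
```

play_rows:
  rows:
    - [4.2,[0,0,0],[0,0,0]]
    - [4.2,[0,0,0],[0,0,0]]
    - [4.2,[0,0,0],[0,0,0]]
    - [4.2,[0,0,3],[0,0,0]]
    - [4.2,[0,0,7],[0,0,0]]
    - [4.2,[0,0,11],[0,0,0]]
    - [4.2,[-1,0,14],[0,0,0]]
    - [4.2,[-3,0,16],[0,0,0]]

```text
time: 38.43
tool_pos: [0.6264, 0.0722, 0.2036]
ee_rot: [3.138, -0.008, 0.428]
wrist_force: [0.0, 0.3, 0.5]
width: 0.0424
```

play_rows:
  rows:
    - [4.2,[-2,0,0],[0,0,0]]
    - [4.2,[-4,0,0],[0,0,0]]
    - [4.2,[-4,0,0],[0,0,0]]
    - [4.2,[-4,0,0],[0,0,0]]
    - [4.2,[-4,0,0],[0,0,0]]

```text
time: 38.85
tool_pos: [0.5846, 0.0723, 0.1988]
ee_rot: [3.141, -0.001, 0.429]
wrist_force: [0.5, -0.1, 0.3]
width: 0.042
```

```bash
python3 - <<'E'
from h import *
s=snapshot('wrist')
o=get_obs()['tool_pos'];print(o)
for d in silhouettes('wrist','collar'): print(d['confidence'],d['point'],d['mask'].sum())
P=[proj(s,[.6513,.0712,z]) for z in(.02,.05,.065)];print(P)
u,v=map(int,P[1]);u=max(u,100);v=max(v,75)
a=s['pixels'][v-75:v+75,u-100:u+100,::-1];cv2.imwrite('pics/w10c.png',cv2.resize(a,None,fx=4,fy=4,interpolation=cv2.INTER_CUBIC));print(u,v)
E
```

```text
[0.58473108 0.07224728 0.19841566]
0.85 [174.8, 340.1] 884
0.64 [316.7, 518.2] 542
[array([341.49330112, 167.05499979]), array([344.08321173, 167.93507905]), array([345.56346519, 168.43808497])]
344 167
```

View pics/w10c.png

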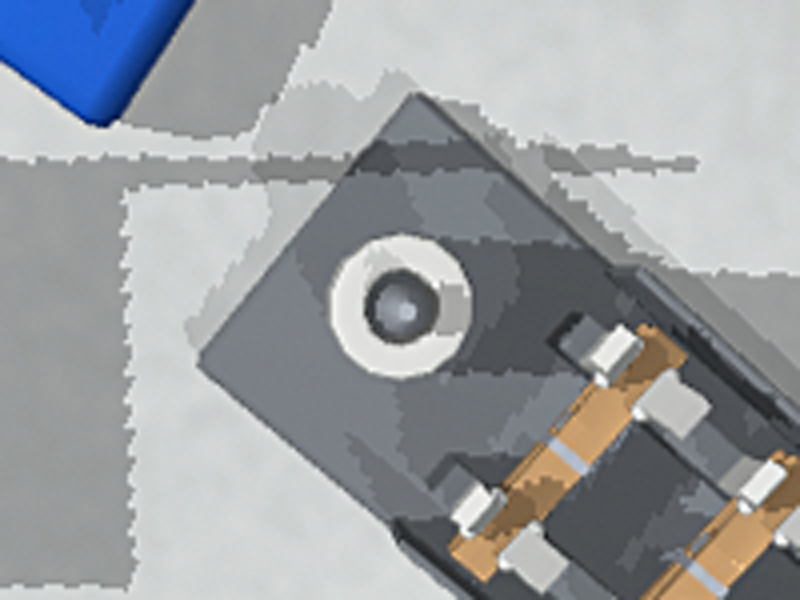

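The collar sits concentric round the stem at px (344,167), and its apparent size matches a top at about 50 mm, so it is on the shoulder. Next I re-pinch the tab and shut the lid.

play_rows:
  rows:
    - [4.6,[0,0,3],[0,0,0]]
    - [4.6,[0,2,6],[0,0,0]]
    - [4.6,[0.8,5.8,6.2],[0,0,0]]
    - [4.6,[1.6,9.6,6.2],[0,0,0]]
    - [4.6,[2.4,13.4,6.2],[0,0,0]]
    - [4.6,[3.1,17.2,6.2],[0,0,0]]
    - [4.6,[3.1,20.7,6.2],[0,0,0]]
    - [4.6,[3.1,20.7,6.2],[0,0,0]]

```text
time: 39.62
tool_pos: [0.6146, 0.2861, 0.2578]
ee_rot: [-3.138, 0.002, 0.436]
wrist_force: [-0.0, -0.3, -0.9]
width: 0.0457
```

play_rows:
  rows:
    - [4.6,[0,0,0],[0,0,0]]
    - [4.6,[0,0,0],[0,0,0]]
    - [4.6,[0,0,0],[0,0,0]]
    - [4.6,[0,0,0],[0,0,0]]

```text
time: 39.95
tool_pos: [0.6155, 0.2777, 0.2609]
ee_rot: [3.141, -0.0, 0.427]
wrist_force: [0.5, -0.9, -0.0]
width: 0.0463
```

```bash
python3 - <<'E'
from h import *
delta(.6156,.2792,.1687,.429)
s=snapshot('wrist')
print(proj(s,[.6156,.2792,.176]))
E
```

```text
t 39.95 tcp [0.6155 0.2777 0.2609] yaw 0.427 -> cm [ 0.01  0.15 -9.22] turn 0.002 F [ 0.5 -0.9 -0. ] w 46.3
[311.77825354 246.97756367]
```

play_rows:
  rows:
    - [4.6,[0,0.1,-3],[0,0,0]]
    - [4.6,[0,0.1,-6],[0,0,0]]
    - [4.6,[0,0.1,-8],[0,0,0]]
    - [4.6,[0,0.1,-9.2],[0,0,0]]
    - [4.6,[0,0.1,-9.2],[0,0,0]]
    - [4.6,[0,0.1,-9.2],[0,0,0]]

```text
time: 40.5
tool_pos: [0.6151, 0.2797, 0.1688]
ee_rot: [3.142, 0.0, 0.428]
wrist_force: [-0.5, 0.4, 0.3]
width: 0.0461
```

play_rows:
  rows:
    - [0,[0,0,0],[0,0,0]]
    - [0,[0,0,0],[0,0,0]]
    - [0,[0,0,0],[0,0,0]]
    - [0,[0,0,0],[0,0,0]]
    - [0,[0,0,0],[0,0,0]]
    - [0,[0,0,0],[0,0,0]]
    - [0,[0,0,0],[0,0,0]]

```text
time: 41.08
tool_pos: [0.6172, 0.2783, 0.1712]
ee_rot: [3.137, -0.005, 0.427]
wrist_force: [3.4, -4.6, 0.8]
width: 0.029
```

play_rows:
  rows:
    - [0,[-0.8,-0.35,0.1],[0,0,0]]
    - [0,[-1.8,-0.8,0.2],[0,0,0]]
    - [0,[-3,-1.35,0.1],[0,0,0]]
    - [0,[-4.2,-1.9,0],[0,0,0]]
    - [0,[-5.3,-2.4,-0.3],[0,0,0]]
    - [0,[-6.4,-2.95,-0.7],[0,0,0]]
    - [0,[-7.5,-3.45,-1.2],[0,0,0]]
    - [0,[-8.5,-3.9,-1.9],[0,0,0]]

```text
time: 41.75
tool_pos: [0.533, 0.2399, 0.1523]
ee_rot: [3.137, -0.008, 0.427]
wrist_force: [4.7, -4.2, 3.7]
width: 0.03
```

play_rows:
  rows:
    - [0,[-1,-0.45,-0.7],[0,0,0]]
    - [0,[-1.9,-0.85,-1.6],[0,0,0]]
    - [0,[-2.7,-1.2,-2.6],[0,0,0]]
    - [0,[-3.4,-1.55,-3.6],[0,0,0]]
    - [0,[-4,-1.8,-4.7],[0,0,0]]
    - [0,[-4.6,-2.05,-5.9],[0,0,0]]
    - [0,[-5,-2.25,-7.1],[0,0,0]]
    - [0,[-5.25,-2.4,-8.4],[0,0,0]]

```text
time: 42.42
tool_pos: [0.4787, 0.2151, 0.0678]
ee_rot: [3.136, -0.002, 0.428]
wrist_force: [-1.8, -6.6, 2.6]
width: 0.0295
```

play_rows:
  rows:
    - [0,[-0.2,-0.1,-1.3],[0,0,0]]
    - [0,[-0.2,-0.1,-2.6],[0,0,0]]
    - [0,[-0.2,-0.1,-2.8],[0,0,0]]
    - [0,[-0.2,-0.1,-2.8],[0,0,0]]

```text
time: 42.75
tool_pos: [0.476, 0.2138, 0.0377]
ee_rot: [3.137, 0.001, 0.428]
wrist_force: [-0.0, -6.1, 0.5]
width: 0.0293
```

play_rows:
  rows:
    - [4.6,[0,0,0],[0,0,0]]
    - [4.6,[0,0,0],[0,0,0]]
    - [4.6,[0,0,0],[0,0,0]]
    - [4.6,[0,0,3],[0,0,0]]
    - [4.6,[0,0,6],[0,0,0]]
    - [0,[0,0,6],[0,0,0]]
    - [0,[0,0,6],[0,0,0]]
    - [0,[0,0,6],[0,0,0]]

```text
time: 43.42
tool_pos: [0.4753, 0.2166, 0.0975]
ee_rot: [-3.141, -0.0, 0.429]
wrist_force: [-0.7, 0.3, -0.4]
width: 0.0294
```

play_rows:
  rows:
    - [0,[0,0,0],[0,0,0]]
    - [0,[0,0,0],[0,0,0]]
    - [0,[0,0,0],[0,0,0]]
    - [0,[0,0,0],[0,0,0]]
    - [0,[0,0,0],[0,0,0]]

```text
time: 43.83
tool_pos: [0.4751, 0.2162, 0.0969]
ee_rot: [-3.142, 0.001, 0.429]
wrist_force: [1.1, 0.1, -0.0]
width: 0.0005
```

```bash
python3 - <<'E'
from h import *
delta(.4784,.2149,.050,.429)
E
```

```text
t 43.83 tcp [0.4751 0.2162 0.0969] yaw 0.429 -> cm [ 0.33 -0.13 -4.69] turn 0.0 F [ 1.1  0.1 -0. ] w 0.5
```

Next, press the lid down on the tab (top at about 50 mm) with closed fingers, then retreat and check everything.

play_rows:
  rows:
    - [0,[0.3,0,-2.5],[0,0,0]]
    - [0,[0.3,0,-4.2],[0,0,0]]
    - [0,[0.3,0,-4.8],[0,0,0]]
    - [0,[0.3,0,-5],[0,0,0]]
    - [0,[0.3,0,-5],[0,0,0]]

```text
time: 44.25
tool_pos: [0.4777, 0.216, 0.0499]
ee_rot: [3.141, 0.002, 0.429]
wrist_force: [-6.2, -2.5, 11.3]
width: 0.0002
```

play_rows:
  rows:
    - [0,[0,0,4],[0,0,0]]
    - [0,[-1,-3,8],[0,0,0]]
    - [0,[-2,-6,12],[0,0,0]]
    - [0,[-3,-9,16],[0,0,0]]
    - [0,[-4,-12,19],[0,0,0]]
    - [0,[-4,-15,22],[0,0,0]]
    - [0,[-4,-18,23],[0,0,0]]
    - [0,[-4,-21,23],[0,0,0]]

```text
time: 44.92
tool_pos: [0.4392, 0.0103, 0.2816]
ee_rot: [3.138, -0.007, 0.431]
wrist_force: [0.6, 0.3, 0.6]
width: 0.0003
```

play_rows:
  rows:
    - [0,[0,-2,0],[0,0,-0.1]]
    - [0,[0,-4,0],[0,0,-0.2]]
    - [0,[0,-4,0],[0,0,-0.3]]
    - [0,[0,-4,0],[0,0,-0.4]]
    - [0,[0,-4,0],[0,0,-0.43]]
    - [0,[0,-4,0],[0,0,-0.43]]

```text
time: 45.42
tool_pos: [0.4384, -0.0294, 0.2768]
ee_rot: [3.142, -0.0, -0.002]
wrist_force: [-1.1, -1.1, -0.4]
width: 0.0005
```

```bash
python3 - <<'E'
from h import *
delta(0,0,0)
s=snapshot('wrist');save(s,'w11')
for p in pegs('wrist',s,.044): print(*p)
for d in silhouettes('wrist','collar'): print(d['confidence'],d['point'],d['mask'].sum())
for i in range(5): print(np.round(clip(i),3))
t=snapshot('top')
for l in('lint_brush','scoop','mug','soap_box','stain_tub'):
  for d in silhouettes('top',l)[:2]: print(l,round(d['confidence'],2),d['point'])
E
```

```text
t 45.42 tcp [ 0.4384 -0.0294  0.2768] yaw -0.002 -> cm [-43.84   2.94 -27.68] turn None F [-1.1 -1.1 -0.4] w 0.5
0.6099 -0.0744 -0.259 [74. 13.] [157 128  89] 0.96
0.5823 -0.1652 -0.274 [74. 14.] [154 126  88] 0.82
0.3184 -0.1518 1.085 [14. 70.] [177  22  21] 0.71
0.5964 -0.1201 -0.294 [75. 13.] [152 122  87] 0.56
0.3559 -0.0587 0.203 [11. 67.] [ 23  73 177] 0.54
0.6142 -0.0477 1.302 [ 94. 279.] [76 79 83] 0.51
0.87 [24.8, 218.4] 1039
[ 0.584 -0.168 -0.269]
[ 0.597 -0.122 -0.269]
[ 0.61  -0.075 -0.269]
[ 0.622 -0.029 -0.269]
[ 0.635  0.017 -0.269]
lint_brush 0.91 [146.0, 256.3]
scoop 0.97 [307.2, 222.3]
mug 0.69 [194.3, 117.9]
mug 0.36 [224.6, 209.6]
soap_box 0.66 [178.6, 327.1]
soap_box 0.59 [276.2, 129.7]
stain_tub 0.65 [204.6, 521.1]
stain_tub 0.16 [277.5, 130.9]
```

View pics/w11.png

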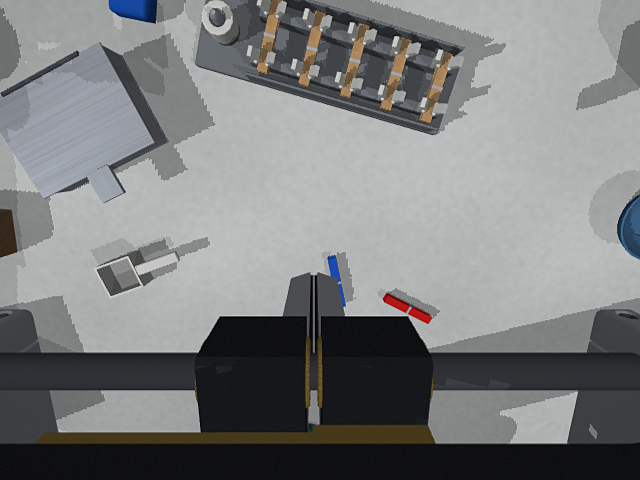

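All five pegs are in clips, and no loose wooden pegs are left. The collar is on the stem at px (218,20), and the lid is shut: the tab pressed at 49.9 mm, where its shut top would be about 50 mm.

```bash
python3 -c "
from bench import *
print(close_job(), get_obs()['time'])"
```

```text
the job is handed in; nothing more can be done
the job is handed in; nothing more can be done
```

The job is done and handed in at about 45 s on the robot's clock; no verdict was reported.

- **Pegs:** All five wooden pegs are in clips. Pressed from above, each stopped the fingers at 44.3 mm under 5–7 N, where a fully seated peg's top is 44 mm. The final wrist picture showed all five in clips; the three the network measured were within about 3 mm and 0.03 rad of my clip model. The first grasp missed because I lifted before the fingers had closed; I repeated it and the peg had not moved.
- **Collar:** It is on the stem, and a close-up showed it concentric. I judged its seating from the gripper height at release and its apparent size, not by pressing on it.
- **Lid:** I opened it to about 1.74 rad and later shut it. A press on the tab stopped at 49.9 mm (shut is about 50 mm).
- **Other things:** The brush, scoop, mug, soap box and tub were found within a few pixels of their starting positions. I did not measure the button dish again, and the red and blue look-alikes were left alone. The networks also gave some wrong finds, such as a "soap box" on the airer, which I ignored.

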